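# Make up two field radio kits

## Robot

A 7-joint arm with a two-finger parallel gripper is mounted at the origin on the work surface. World frame = base frame: x ahead of the robot, y to its left, z up, the work surface at z = 0. Lengths are in m, angles in rad, forces in N, time in s.
With the tool pointing down it reaches from about 0.425 to 0.875 m from the base axis. Payload 4.7 kg.
Tool frame: the origin (TCP) lies midway between the tips of the shut fingers; the grasp point (between the pads) lies 19 mm behind it; x points along the fingers, z is the direction in which the jaws open and shut, and the axes are right-handed (so a half turn about x gives the same grasp; the last joint's range is limited). The gripper opens to 87 mm and grips with 3 to 60 N. Pads are 19 mm wide; open, the fingers measure 117 mm over their backs; the gripper's body (75 mm by 190 mm) begins 51 mm behind the grasp point.
Start: joints at [-1.224, 0.321, -0.07, 1.45, 0.023, 1.371, -0.057], TCP at [0.212, 0.614, 0.223] pointing down, gripper open.
Joint ranges: [-2.86, 2.86], [-0.3, 2.09], [-1.38, 1.24], [0.06, 2.45], [-1.56, 4.7], [0.09, 2.05], [-2.69, 2.69]. Speed limits (rad/s): [2.57, 2.57, 3.14, 3.14, 3.14, 3.14, 3.14].

## Interface

Orientations are given as a rotation vector (axis times angle).
In Python, from bench import ctrl gives the robot as it stands.
- The arm moves only by the shell command python3 -m pendant 'ROWS' [OPENING] [FORCE]. ROWS is JSON, a list of rows, each an object with "travel": the shift along the tool's x, y, z in m, a list of three; "twist": the turn about the tool's x in rad. In form: [{"travel": [x, y, z], "twist": twist}, ...]. A call has 1 to 10 rows; each row is the pose to reach, as a shift and turn from the pose measured when the call began, along the tool's axes at that moment; what a row does not reach only later rows make up. A row lasts 1/8 s, in which the tool goes at most 62.5 mm and 10.7 degrees, less where a joint would pass 70% of its speed; a pose out of reach is approached as far as the arm can. A call with a gripper value outside its range is refused whole. OPENING is the opening, from -1 (shut) to 1 (fully open), so that 0 is half open, set as the call begins (- or left out, the last holds). The fingers move at their own pace and stop on an object; FORCE is the grip in N (left out, the last holds). Time passes only in rows, so rows that repeat a pose let the fingers close. It gives the time, the measured TCP pose, the force and the opening at its end, in the units of the state.
- ctrl.get_state(): the state, without advancing time (a new reading comes with each control period).
- ctrl.get_image(name): name is "scene" or "top" or "wrist"; returns the picture (384x512x3 uint8, red, green, blue); there is no depth.
- ctrl.camera_model(name): a dict with "K" (3x3 intrinsics, pixels), "rvec" (rotation vector, rad) and "tvec" (3), from world to camera coordinates, as OpenCV has them; the wrist camera has in their place "T_tool_cam" (4x4, takes a point from camera to tool coordinates, whose origin is the TCP and whose axes are the tool frame's). Camera axes: x right, y down, z forward; pixel columns grow to the right and rows downward; lengths in m; the calibration is good to about 2 mm. A picture is of the moment at which its call begins: read the wrist's pose just before it. camera_model takes no time and is no camera call.
- ctrl.close_job(): hands the job in, once; it reports no verdict.
The state is a dict: "time": time; "joint_positions": joint angles; "qd": joint speeds; "joint_torque": joint torques, N m; "position": TCP position; "tool_rot": TCP orientation; "ft_force": force on the tool from outside, world axes, zero at the start; "torque": the same for the moment, N m; "grip_width": opening from 0.0 (shut) to 1.0 (fully open).
Only numpy, scipy, OpenCV 4.12 (cv2) and the standard library are available. Lean on these libraries where they do the work, as an engineer would, in place of code of your own. Each camera call takes 0.05 s, during which the arm holds its last target.

## Task

Make up the two field kits from the stock on the bench. The silver receiver and the copper coil go in the blue tray; the gold receiver, the green battery pack and the steel clamp bar with yellow ends go in the orange tray - the bar lies in the grey bin beneath the battery pack. Everything must end on the floor of its tray, nothing on top of another thing or on a rim: both receivers and the coil standing upright, the battery pack on its broad side, the bar flat; handle the receivers gently, never tipping them over or dropping them.

Things in the scene. Friction and masses are not known exactly. Their poses are not given: they have to be found in the camera images.
- silver_receiver_mid (a point): standing pocket radio receiver, a silver-grey box 48 mm along its x, 30 mm thick along its y, 66 mm tall, about 0.18 kg; dark grille and paper dial on its -y face. This point is its centre, 33 mm above its underside; z points up. It starts upright on the bench, any of three places, with its dial face turned roughly away from the robot (yaw about 1.57, give or take 0.6).
- gold_receiver_mid (a point): standing pocket radio receiver, a gold-coloured box 48 mm along its x, 30 mm thick along its y, 66 mm tall, about 0.18 kg; dark grille and paper dial on its -y face. This point is its centre, 33 mm above its underside; z points up. It starts upright on the bench, any of three places, with its dial face turned roughly away from the robot (yaw about 1.57, give or take 0.6).
- coil_mid (a point): loading coil, an upright cylinder 40 mm across and 44 mm tall, copper windings between white ends, about 0.14 kg. This point is its centre, 22 mm above its underside; z is its axis, up. It starts upright on the bench in one of the three places it shares with the receivers.
- battery_mid (a point): green battery pack with one black end, 70 mm along its x, 36 mm along its y, 26 mm high, about 0.16 kg, lying flat. This point is its centre, 13 mm above its underside. It starts in the grey bin, lying on top of the clamp bar and roughly along it, its underside 19 mm above the bench.
- clamp_bar_mid (a point): steel clamp bar with yellow ends, 110 mm along its x, 28 mm along its y, 14 mm thick, about 0.20 kg, lying flat. This point is its centre, 7 mm above its underside. It starts on the floor of the grey bin; the battery pack hides its middle, its yellow ends show.
- blue_tray: blue open tray, 140 mm along its x, 214 mm along its y, 30 mm high, walls and floor 5 mm thick (inside 130 x 204 mm, inner floor 5 mm above the bench), fixed to the bench. Its origin is the centre of its underside, on the bench; z up. Kit tray for the silver receiver and the coil; empty at the start.
- orange_tray: orange open tray, 140 mm along its x, 214 mm along its y, 30 mm high, walls and floor 5 mm thick (inside 130 x 204 mm, inner floor 5 mm above the bench), fixed to the bench. Its origin is the centre of its underside, on the bench; z up. Kit tray for the gold receiver, the battery pack and the clamp bar; empty at the start.
- bin: grey open tray, 140 mm along its x, 214 mm along its y, 30 mm high, walls and floor 5 mm thick (inside 130 x 204 mm, inner floor 5 mm above the bench), fixed to the bench. Its origin is the centre of its underside, on the bench; z up. Stock bin of the same shape as the kit trays, holding the clamp bar with the battery pack on top.
Things that resemble listed ones, but are neither listed nor needed, are in the scene too. Of the things shaped like the part that bears battery_mid, the green one is meant.

How it is judged:
By the outcome, as a careful person would: the job done as asked, in the order asked, and still so for the second after the job is handed in, with the robot touching nothing.
It also fails if it takes over 131 s, if anything falls off the work surface, if the arm or the gripper's body presses on something with over 40 N, if the wrist force passes 120 N, or if a joint passes its speed limit or range.

## Working session

There is one attempt and no reset: what is moved stays moved. The work goes in short steps, Python scripts to look and compute and a shell command to move; the robot and the scene stay as the last step left them, time stands still between calls to the robot, and variables do not carry over. Pictures are saved under pics/ and viewed, and the job is handed in when it is done.

```bash
ls -la; mkdir -p pics
python3 - <<'E'
from bench import ctrl
import cv2,numpy as np
s=ctrl.get_state()
for k,v in s.items(): print(k,np.round(v,3))
for n in("scene","top","wrist"):
    im=ctrl.get_image(n); cv2.imwrite(f"pics/{n}0.png",im[:,:,::-1])
    print(n,{k:np.round(v,3).tolist() for k,v in ctrl.camera_model(n).items()})
E
```

```text
total 12
drwxr-xr-x  3 agent agent 4096 Dec  6 22:49 .
drwxr-xr-x 23 root  root  4096 Dec  6 22:49 ..
drwxr-xr-x  2 agent agent 4096 Dec  6 22:49 pics
time 0.0
joint_positions [-1.224  0.322 -0.07   1.452  0.023  1.371 -0.057]
qd [-0.001  0.002 -0.001  0.001  0.    -0.     0.001]
joint_torque [-1.0000e-03 -4.9129e+01 -4.0400e-01 -3.1252e+01 -6.4000e-02  4.4000e-02
  0.0000e+00]
position [0.212 0.614 0.221]
tool_rot [-0.962  1.35   0.96 ]
ft_force [-0.523 -0.441  0.064]
torque [0.007 0.003 0.049]
grip_width 0.998
scene {'K': [[492.548, 0.0, 254.846], [0.0, 492.548, 192.557], [0.0, 0.0, 1.0]], 'rvec': [2.264, 0.954, -0.381], 'tvec': [-0.313, -0.212, 1.334]}
top {'K': [[352.134, 0.0, 255.018], [0.0, 352.134, 189.246], [0.0, 0.0, 1.0]], 'rvec': [2.151, -2.104, 0.175], 'tvec': [0.009, 0.459, 0.688]}
wrist {'K': [[309.341, 0.0, 262.219], [0.0, 309.341, 196.189], [0.0, 0.0, 1.0]], 'T_tool_cam': [[-0.001, -0.267, 0.964, -0.161], [0.0, -0.964, -0.267, 0.073], [1.0, -0.0, 0.001, 0.0], [0.0, 0.0, 0.0, 1.0]]}
```

View pics/scene0.png

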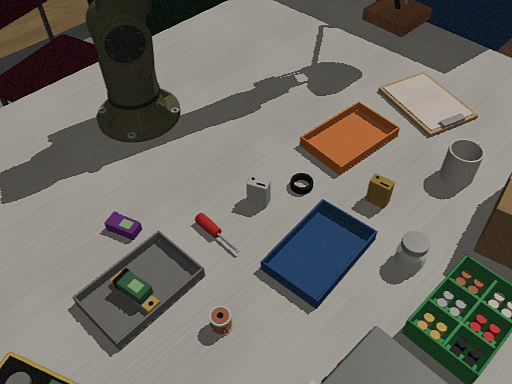

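View pics/top0.png

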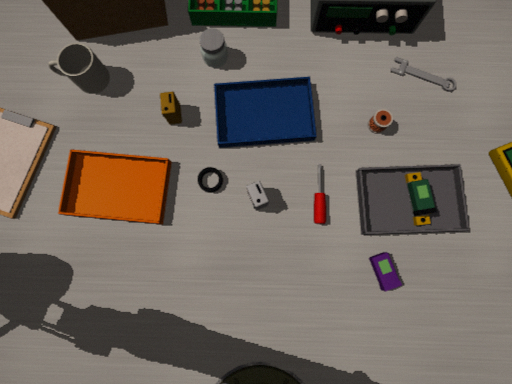

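View pics/wrist0.png

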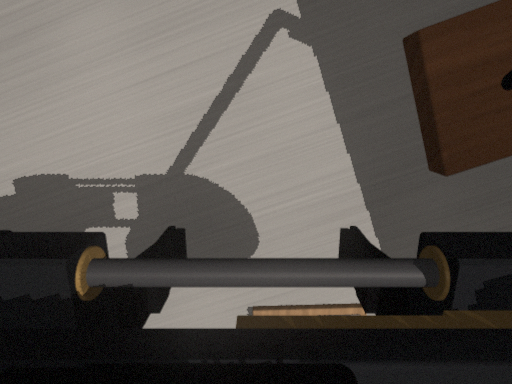

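```bash
cat > h.py <<'E'
from bench import ctrl
import cv2,numpy as np
from scipy.spatial.transform import Rotation as R
def cam(n,st=None):
    m=ctrl.camera_model(n); K=np.array(m["K"])
    if "rvec" in m:
        Rw=R.from_rotvec(m["rvec"]).as_matrix(); t=np.array(m["tvec"])
        return K,Rw,t
    T=np.array(m["T_tool_cam"]); st=st or ctrl.get_state()
    W=np.eye(4); W[:3,:3]=R.from_rotvec(st["tool_rot"]).as_matrix(); W[:3,3]=st["position"]
    X=np.linalg.inv(W@T); return K,X[:3,:3],X[:3,3]
def ray(c,uv):
    K,Rw,t=c; d=Rw.T@np.linalg.inv(K)@np.array([uv[0],uv[1],1.]); return -Rw.T@t,d/np.linalg.norm(d)
def onz(c,uv,z):
    o,d=ray(c,uv); return o+d*(z-o[2])/d[2]
def tri(c1,u1,c2,u2):
    o1,d1=ray(c1,u1);o2,d2=ray(c2,u2)
    A=np.stack([d1,-d2],1); s=np.linalg.lstsq(A,o2-o1,rcond=None)[0]
    p,q=o1+d1*s[0],o2+d2*s[1]; return (p+q)/2,np.linalg.norm(p-q)
def proj(c,p):
    K,Rw,t=c; x=K@(Rw@np.asarray(p,float)+t); return x[:2]/x[2]
def shot(n,f):
    st=ctrl.get_state(); im=ctrl.get_image(n); cv2.imwrite(f"pics/{f}.png",im[:,:,::-1]); return im,cam(n,st)
def crop(src,x0,y0,w,h,k,dst):
    im=cv2.imread(f"pics/{src}.png")[y0:y0+h,x0:x0+w]; cv2.imwrite(f"pics/{dst}.png",cv2.resize(im,None,fx=k,fy=k,interpolation=cv2.INTER_CUBIC))
def goto(p,yaw=None):
    """travel (tool axes) and twist to bring TCP to p with jaw axis (tool z) along world heading yaw (mod pi)"""
    st=ctrl.get_state(); M=R.from_rotvec(st["tool_rot"]).as_matrix()
    tr=M.T@(np.array(p)-st["position"]); 
    z=M[:,2]; h=np.arctan2(z[1],z[0]); tw=None
    if yaw is not None:
        # turn about tool x (down): world heading changes by -twist
        tw=-((yaw-h+np.pi/2)%np.pi-np.pi/2)
    print("t",round(st["time"],2),"pos",np.round(st["position"],4),"x",np.round(M[:,0],3),"jaw",round(h,3),"travel",np.round(tr,4),"twist",None if tw is None else round(tw,3),"q7",round(st["joint_positions"][6],2),"grip",round(st["grip_width"],3),"F",np.round(st["ft_force"],1))
E
python3 - <<'E'
from h import *
for n in("scene","top"):
    c=cam(n); print(n,"centre",-c[1].T@c[2])
crop("top0",150,70,280,180,2.8,"topcrop0")
crop("scene0",60,160,360,190,2.2,"scenecrop0")
E
```

```text
scene centre [ 0.97576783 -0.48557392  0.85672079]
top centre [0.33462941 0.0118144  0.7562445 ]
```

View pics/topcrop0.png

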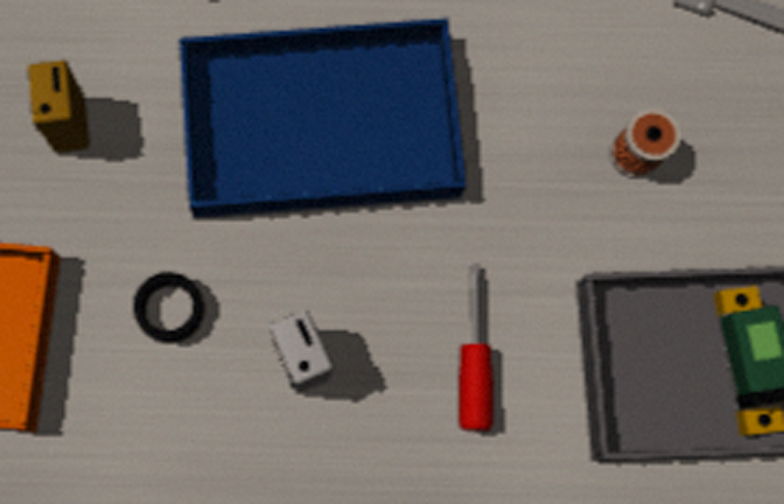

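View pics/scenecrop0.png

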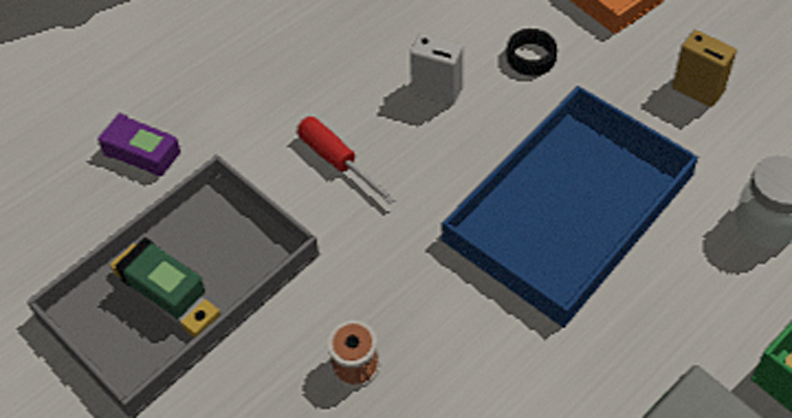

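Run:
```python
from h import *
c=cam("top")
for p in([0,0,0],[.5,0,0],[.5,.3,0],[0.212,.614,.22]): print(p,proj(c,p), proj(cam("scene"),p))
t,s=cam("top"),cam("scene")
k=2.8
T=lambda x,y:(150+(x+.5)/k-.5,70+(y+.5)/k-.5)
S=lambda x,y:(60+(x+.5)/2.2-.5,160+(y+.5)/2.2-.5)
for nm,a,b in [("silver slot",T(303,332),S(441,54)),("silver knob",T(303,366),S(424,42)),("gold knob",T(45,108),S(697,38)),("gold slot",T(56,78),S(714,49)),("coil hole",T(654,133),S(352,341)),("bar far hole",T(741,299),S(199,315)),("battery label",T(764,341),S(165,277))]:
    print(nm,tri(t,a,s,b))
```

```text
[0, 0, 0] [259.57341351 424.41257526] [139.09974619 114.4452461 ]
[0.5, 0, 0] [264.20581589 174.12066633] [269.98745729 217.37910124]
[0.5, 0.3, 0] [128.10805027 171.29661084] [355.03945273 150.90332256]
[0.212, 0.614, 0.22] [-157.61237991  326.32148938] [354.69399123 -16.17857631]
silver slot (array([0.45661233, 0.01297462, 0.06519115]), np.float64(0.00024828543640634536))
silver knob (array([0.43242804, 0.01261206, 0.06436174]), np.float64(0.0001381437406671733))
gold knob (array([0.62104856, 0.20787378, 0.06598573]), np.float64(2.6619591897063108e-05))
gold slot (array([0.64353015, 0.20111937, 0.07140698]), np.float64(0.003244691530532239))
coil hole (array([ 0.61910794, -0.24897739,  0.04531187]), np.float64(0.0008329602698824198))
bar far hole (array([ 0.49728593, -0.31938784,  0.01998583]), np.float64(8.064918385167918e-05))
battery label (array([ 0.46088309, -0.32354334,  0.04427122]), np.float64(0.00019916002380441312))
```

Run:
```python
from h import *
im=cv2.imread("pics/top0.png"); hsv=cv2.cvtColor(im,cv2.COLOR_BGR2HSV); t=cam("top")
for nm,(x,y) in dict(silver=(252,190),silverside=(262,205),gold=(166,98),goldside=(173,116),coil=(384,117),coilwh=(377,112),table=(300,170),blue=(260,115),orange=(115,190),bin=(390,200),bwall=(363,200),green=(425,195),greenside=(412,195),yel=(422,221)).items(): print(nm,hsv[y,x],end=";")
print()
def comp(m,near):
    n,l,st,ce=cv2.connectedComponentsWithStats(m.astype(np.uint8)); 
    i=min(range(1,n),key=lambda i:np.hypot(*(ce[i]-near))-st[i,4]**.5*2 if st[i,4]>15 else 1e9); return (l==i).astype(np.uint8)
def rect(m,z,nm):
    c=max(cv2.findContours(m,cv2.RETR_EXTERNAL,cv2.CHAIN_APPROX_NONE)[0],key=cv2.contourArea)
    P=np.array([onz(t,p[0],z)[:2] for p in c],np.float32); r=cv2.minAreaRect(P*1000)
    print(nm,"px",c[:,0].mean(0).round(1),"area",m.sum(),"centre",np.round(r[0],1),"size",np.round(r[1],1),"ang",round(r[2],1)); print(np.round(cv2.boxPoints(r)).tolist())
H,S,V=[hsv[:,:,i].astype(int) for i in range(3)]
rect(comp((H>105)&(H<120)&(S>150),(265,112)),.030,"blue")
rect(comp((H<14)&(S>200)&(V>60),(115,187)),.030,"orange")
crop("top0",350,155,125,90,6,"bin0"); crop("top0",240,170,50,50,12,"silver0");crop("top0",150,80,50,50,12,"gold0")
```

```text
silver [  9  17 151];silverside [15 14 37];gold [ 19 226 130];goldside [ 19 218  34];coil [105 128   4];coilwh [ 12  80 149];table [ 18  30 145];blue [108 217  80];orange [ 13 244 185];bin [ 5 20 76];bwall [ 6 16 78];green [ 50 127 141];greenside [ 74 180  34];yel [ 20 180  41];
blue px [264.1 111.8] area 5976 centre [633.9   2.7] size [145.5 211.2] ang 5.5
[[551.0, 101.0], [572.0, -109.0], [716.0, -95.0], [696.0, 115.0]]
orange px [113.7 186.3] area 4913 centre [462.2 316.2] size [212.9 139.1] ang 85.9
[[385.0, 215.0], [524.0, 205.0], [539.0, 417.0], [400.0, 427.0]]
```

View pics/bin0.png

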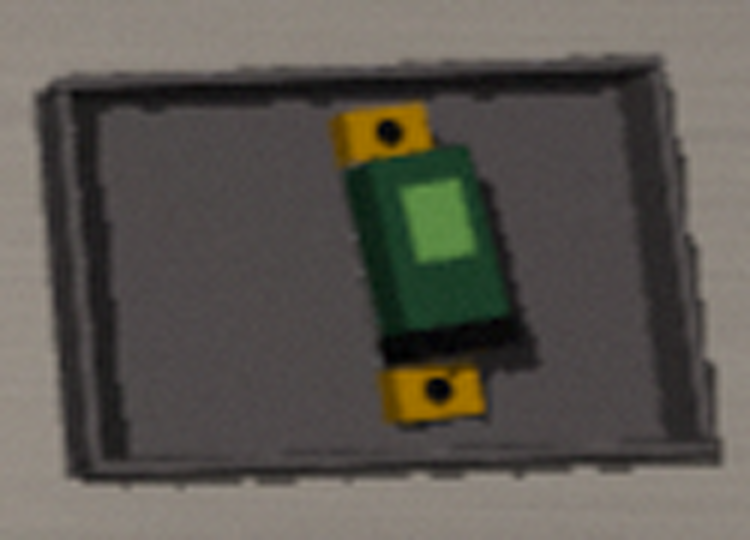

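View pics/silver0.png

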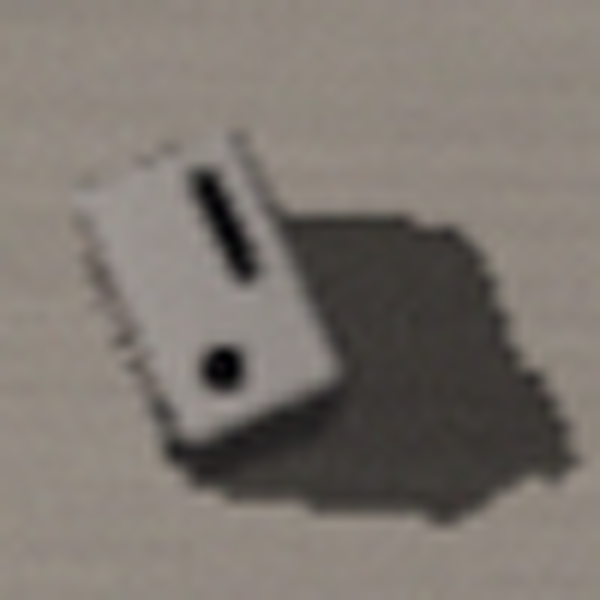

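View pics/gold0.png

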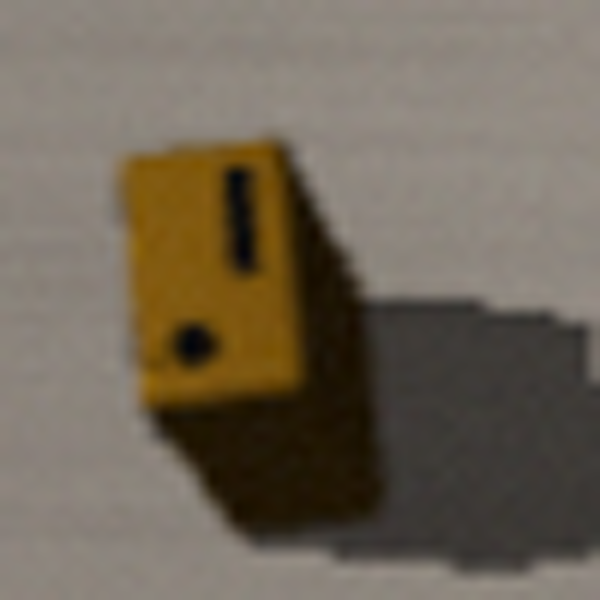

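Run:
```python
from h import *
t=cam("top")
def C(x0,y0,k,L,z,nm):
    P=np.array([onz(t,(x0+(x+.5)/k-.5,y0+(y+.5)/k-.5),z)[:2] for x,y in L],np.float32)*1000
    e=np.diff(np.vstack([P,P[:1]]),axis=0)
    print(nm,"c",P.mean(0).round(1),"len",np.hypot(*e.T).round(1),"ang",np.degrees(np.arctan2(e[:,1],e[:,0])).round(1)); return P
C(240,170,12,[(78,195),(235,130),(338,378),(190,440)],.066,"silver")
C(150,80,12,[(125,158),(280,143),(300,385),(150,405)],.066,"gold")
C(350,155,6,[(38,92),(660,58),(720,462),(72,476)],.030,"bin")
C(350,155,6,[(388,131),(438,390)],.019,"bar holes")
C(350,155,6,[(385,160),(470,148),(520,342),(412,358)],.045,"batt")
C(350,155,6,[(405,185),(462,178),(478,258),(418,264)],.045,"label")
```

```text
silver c [446.3  14.5] len [28.3 45.  26.5 45. ] ang [ -65.9 -156.7  114.1   25.7]
gold c [634.4 205.4] len [27.1 44.9 26.  45.9] ang [ -83.  -172.    99.2    9.3]
bin c [ 446.3 -306.6] len [219.5 141.5 220.5 134.2] ang [ -85.6 -176.1   92.5    3.4]
bar holes c [ 451.7 -325.8] len [92.6 92.6] ang [-172.4    7.6]
batt c [ 450.6 -325.5] len [29.6 67.6 37.1 68. ] ang [ -80.7 -169.2   99.6    4.5]
label c [ 460.9 -324.1] len [19.7 27.8 20.6 27.3] ang [ -81.7 -172.3   97.     6. ]
```

Run:
```python
from h import *
goto([.5,.3,.22],np.radians(114))
goto([.446,.0145,.20],np.radians(114))
```

```text
t 0.15 pos [0.2122 0.6139 0.2217] x [-0.    -0.001 -1.   ] jaw 1.238 travel [ 0.0021 -0.3745 -0.2027] twist -0.752 q7 -0.06 grip 0.999 F [-0.2 -0.   0.7]
t 0.15 pos [0.2122 0.6139 0.2217] x [-0.    -0.001 -1.   ] jaw 1.238 travel [ 0.0225 -0.4167 -0.4901] twist -0.752 q7 -0.06 grip 0.999 F [-0.2 -0.   0.7]
```

```bash
python3 -m pendant '[{"travel":[0,-0.375,-0.2],"twist":-0.4},{"travel":[0,-0.375,-0.2],"twist":-0.6},{"travel":[0,-0.375,-0.2],"twist":-0.752},{"travel":[0,-0.375,-0.2],"twist":-0.752},{"travel":[0,-0.375,-0.2],"twist":-0.752},{"travel":[0,-0.375,-0.2],"twist":-0.752},{"travel":[0.02,-0.415,-0.4],"twist":-0.752},{"travel":[0.0225,-0.417,-0.49],"twist":-0.752},{"travel":[0.0225,-0.417,-0.49],"twist":-0.752},{"travel":[0.0225,-0.417,-0.49],"twist":-0.752}]' 1 20
python3 - <<'E'
from h import *
goto([.446,.0145,.20],np.radians(114))
E
```

```text
time: 1.4
position: [0.4512, 0.0961, 0.205]
tool_rot: [-1.512, 0.982, 1.511]
ft_force: [1.1, 0.0, -0.0]
grip_width: 1.002
t 1.4 pos [0.4512 0.0961 0.205 ] x [-0.    -0.001 -1.   ] jaw 1.99 travel [ 0.0051  0.0379 -0.0724] twist 0.0 q7 1.7 grip 1.002 F [ 1.1  0.  -0. ]
```

```bash
python3 -m pendant '[{"travel":[0.005,0.038,-0.072],"twist":0},{"travel":[0.005,0.038,-0.072],"twist":0},{"travel":[0.005,0.038,-0.072],"twist":0}]'
python3 - <<'E'
from h import *
im,c=shot("wrist","w1")
goto([.446,.0145,.20],np.radians(114))
print(proj(c,[.4463,.0145,.066]))
E
```

```text
time: 1.78
position: [0.4455, 0.0134, 0.2001]
tool_rot: [-1.509, 0.984, 1.508]
ft_force: [0.8, 0.3, -1.0]
grip_width: 0.998
t 1.82 pos [0.4457 0.0153 0.2001] x [-0. -0. -1.] jaw 1.989 travel [ 0.0001  0.     -0.0008] twist -0.001 q7 1.86 grip 1.0 F [-0.5  0.1 -0.4]
[262.41538494 188.24005715]
```

View pics/w1.png

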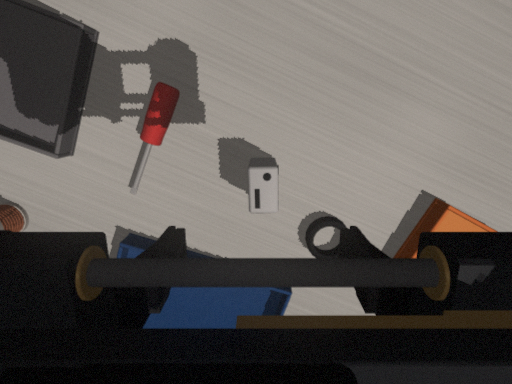

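The wrist view shows the silver receiver at about (264,189), square to the jaws. I'll measure its top face.

```bash
cat >> h.py <<'E'
def minrect(m,c,z):
    q=max(cv2.findContours(m.astype(np.uint8),cv2.RETR_EXTERNAL,cv2.CHAIN_APPROX_NONE)[0],key=cv2.contourArea)
    P=np.array([onz(c,p[0],z)[:2] for p in q],np.float32)*1000; r=cv2.minAreaRect(P)
    b=cv2.boxPoints(r); e=b[1]-b[0]; f=b[2]-b[1]; L=e if np.hypot(*e)>np.hypot(*f) else f
    print("px",q[:,0].mean(0).round(1),"area",int(m.sum()),"c",np.round(r[0],1),"size",np.round(r[1],1),"long ang",round(np.degrees(np.arctan2(L[1],L[0]))%180,1))
E
python3 - <<'E'
from h import *
im=cv2.imread("pics/w1.png"); h=cv2.cvtColor(im,cv2.COLOR_BGR2HSV).astype(int)
st=ctrl.get_state(); c=cam("wrist",st)
g=im.min(2).astype(int); m=np.zeros(g.shape,np.uint8); m[160:222,240:290]=(im[160:222,240:290].min(2)>140)
m=cv2.morphologyEx(m,cv2.MORPH_CLOSE,np.ones((9,9)))
print(g[200,250:285].tolist(), g[150,250:260])
minrect(m,c,.066)
crop("w1",230,150,70,75,8,"w1c")
E
```

```text
[125, 144, 150, 150, 136, 60, 37, 45, 42, 78, 138, 151, 155, 154, 157, 156, 155, 155, 156, 152, 155, 160, 155, 157, 160, 160, 156, 146, 128, 144, 144, 141, 142, 142, 147] [77 79 80 81 79 82 77 74 77 77]
px [267.  193.2] area 2548 c [448.5  19.6] size [62.1 49.6] long ang 24.0
```

View pics/w1c.png

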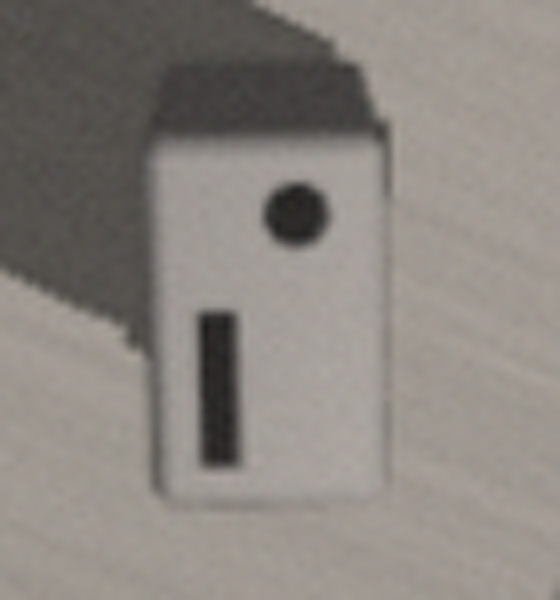

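```bash
cat >> h.py <<'E'
def corners(c,x0,y0,k,L,z,nm=""):
    P=np.array([onz(c,(x0+(x+.5)/k-.5,y0+(y+.5)/k-.5),z)[:2] for x,y in L])*1000
    e=np.diff(np.vstack([P,P[:1]]),axis=0)
    print(nm,"c",P.mean(0).round(1),"len",np.hypot(*e.T).round(1),"ang",np.degrees(np.arctan2(e[:,1],e[:,0])).round(1)); return P
E
python3 - <<'E'
from h import *
c=cam("wrist"); P=corners(c,230,150,8,[(150,135),(385,135),(390,498),(158,500)],.066,"silver")
x,y=P.mean(0)/1000
# height check: wrist knob vs top-camera knob
print(tri(c,(230+296/8-.4,150+214/8-.4),cam("top"),(258.6-.2,200.4)), tri(c,(230+218/8-.4,150+390/8-.4),cam("top"),(258.3,188.5)))
a=np.radians(114)
goto([x,y,.022],a)
E
```

```text
silver c [447.4  17.9] len [28.3 46.1 29.1 46.3] ang [ 114.    25.5  -65.5 -155.5]
(array([0.42684038, 0.01154283, 0.10403958]), np.float64(0.00011656085026082209)) (array([0.4507284 , 0.01245991, 0.09486121]), np.float64(0.0006740202228473055))
t 1.82 pos [0.4457 0.0153 0.2001] x [-0. -0. -1.] jaw 1.989 travel [ 0.1781 -0.0027  0.0018] twist -0.001 q7 1.86 grip 1.0 F [-0.5  0.1 -0.4]
```

```bash
python3 -m pendant '[{"travel":[0.06,-0.002,0.001],"twist":0},{"travel":[0.06,-0.002,0.001],"twist":0},{"travel":[0.06,-0.002,0.001],"twist":0}]'
python3 - <<'E'
from h import *
im,c=shot("wrist","w2"); print(proj(c,[.447,.0165,.066]))
goto([.447,.0165,.012],np.radians(114.5))
crop("w2",200,120,140,110,5,"w2c")
E
```

```text
time: 2.2
position: [0.4479, 0.0181, 0.1414]
tool_rot: [-1.513, 0.98, 1.511]
ft_force: [0.6, -0.1, 1.4]
grip_width: 1.0
[260.33663108 202.74450739]
t 2.25 pos [0.4485 0.0179 0.142 ] x [ 0.002 -0.    -1.   ] jaw 1.99 travel [ 0.13    0.0022 -0.0005] twist -0.008 q7 1.87 grip 1.003 F [-0.1 -0.2 -0.2]
```

View pics/w2c.png

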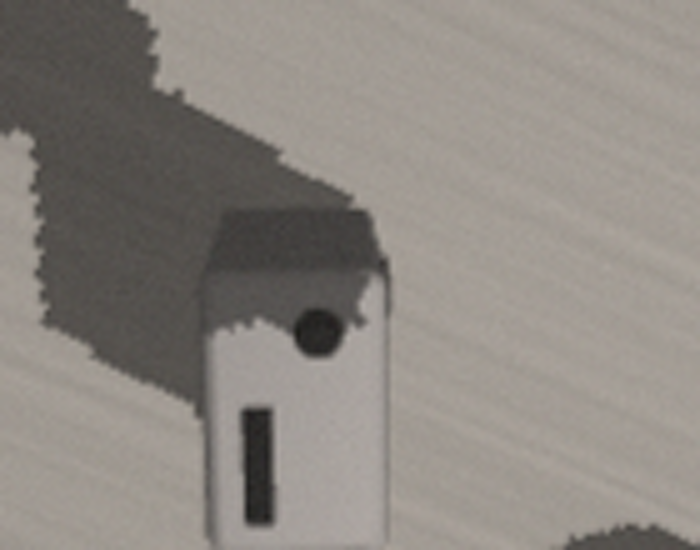

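Run:
```python
from h import *
c=cam("wrist"); P=corners(c,200,120,5,[(203,270),(388,270),(387,548),(210,548)],.066,"silver")
goto([.4475,.0175,.012],np.radians(115))
```

```text
silver c [447.8  15.2] len [28.8 46.4 29.  46.4] ang [ 114.1   24.6  -65.9 -155.6]
t 2.25 pos [0.4485 0.0179 0.142 ] x [ 0.002 -0.    -1.   ] jaw 1.99 travel [0.13   0.0014 0.0002] twist -0.017 q7 1.87 grip 1.003 F [-0.1 -0.2 -0.2]
```

```bash
python3 -m pendant '[{"travel":[0.05,0.002,-0.0015],"twist":-0.01},{"travel":[0.08,0.002,-0.0015],"twist":-0.01},{"travel":[0.105,0.002,-0.0015],"twist":-0.01},{"travel":[0.12,0.002,-0.0015],"twist":-0.01},{"travel":[0.129,0.002,-0.0015],"twist":-0.01},{"travel":[0.129,0.002,-0.0015],"twist":-0.01}]' && python3 -m pendant '[{"travel":[0,0,0],"twist":0},{"travel":[0,0,0],"twist":0},{"travel":[0,0,0],"twist":0},{"travel":[0,0,0],"twist":0},{"travel":[0,0,0],"twist":0},{"travel":[0,0,0],"twist":0}]' -0.35 15
python3 - <<'E'
from h import *
im,c=shot("wrist","w3");goto([.4475,.0175,.012],np.radians(115))
E
```

```text
time: 3.0
position: [0.448, 0.0158, 0.0133]
tool_rot: [-1.52, 0.973, 1.516]
ft_force: [-0.6, 0.6, -0.6]
grip_width: 0.999
time: 3.75
position: [0.448, 0.0158, 0.0133]
tool_rot: [-1.52, 0.973, 1.516]
ft_force: [0.6, 0.4, -0.2]
grip_width: 0.407
t 3.8 pos [0.448  0.0158 0.0133] x [ 0.003 -0.    -1.   ] jaw 2.001 travel [ 0.0013 -0.0002  0.0017] twist -0.006 q7 1.95 grip 0.374 F [ 0.4 -0.1 -0.2]
```

View pics/w3.png

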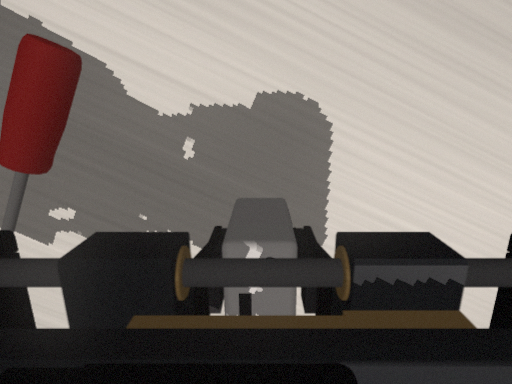

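```bash
python3 -m pendant '[{"travel":[0,0,0],"twist":0},{"travel":[0,0,0],"twist":0},{"travel":[0,0,0],"twist":0},{"travel":[-0.02,0,0],"twist":0},{"travel":[-0.06,0,0],"twist":0},{"travel":[-0.11,0,0],"twist":0},{"travel":[-0.11,0,0],"twist":0}]' -1 20
python3 - <<'E'
from h import *
im,c=shot("wrist","w4");
B=np.array([.634,.003]); 
goto([.634,.053,.12],np.radians(95))
goto([.634,.053,.12],np.radians(-85+180))
im,c=shot("top","t4")
E
```

```text
time: 4.68
position: [0.4506, 0.0163, 0.1269]
tool_rot: [-1.523, 0.966, 1.51]
ft_force: [0.2, 0.4, -1.8]
grip_width: 0.342
t 4.72 pos [0.4487 0.0162 0.1246] x [ 0.006  0.001 -1.   ] jaw 2.001 travel [ 0.0058 -0.1837 -0.0437] twist 0.343 q7 1.89 grip 0.346 F [-0.6 -0.7 -2.3]
t 4.72 pos [0.4487 0.0162 0.1246] x [ 0.006  0.001 -1.   ] jaw 2.001 travel [ 0.0058 -0.1837 -0.0437] twist 0.343 q7 1.89 grip 0.346 F [-0.6 -0.7 -2.3]
```

View pics/w4.png

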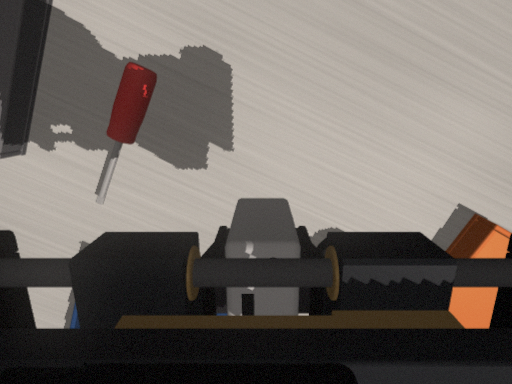

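View pics/t4.png

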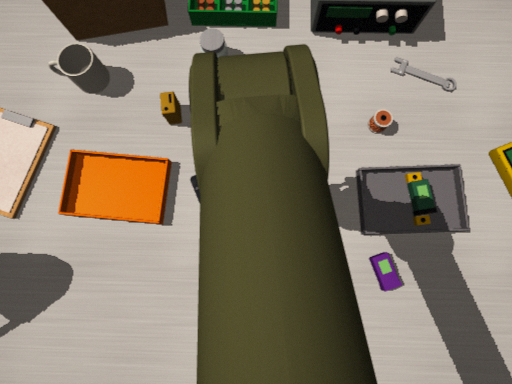

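Run:
```python
from h import *
s=cam("scene");t=cam("top")
corners(s,60,160,2.2,[(578,88),(697,156),(565,318),(443,228)],.03,"blue scene")
crop("top0",205,70,120,85,6,"blue0")
crop("top0",55,140,125,90,6,"orange0")
```

```text
blue scene c [6.424e+02 6.000e-01] len [135.5 218.6 137.  213.3] ang [   6.6  -83.3 -175.6   96.3]
```

View pics/blue0.png

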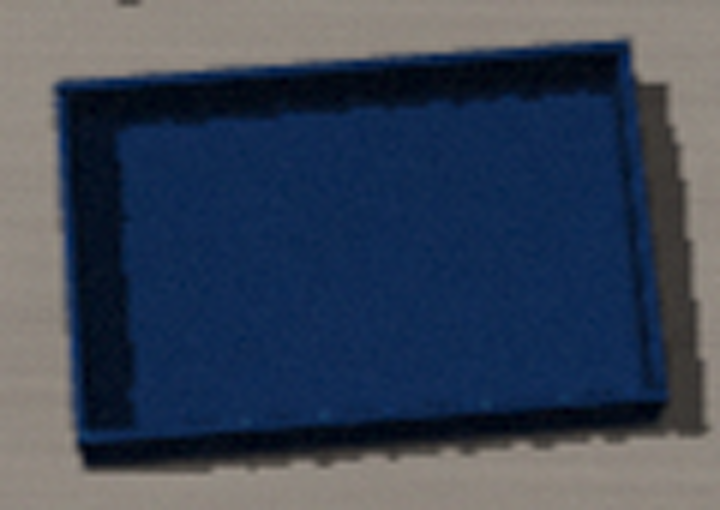

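View pics/orange0.png

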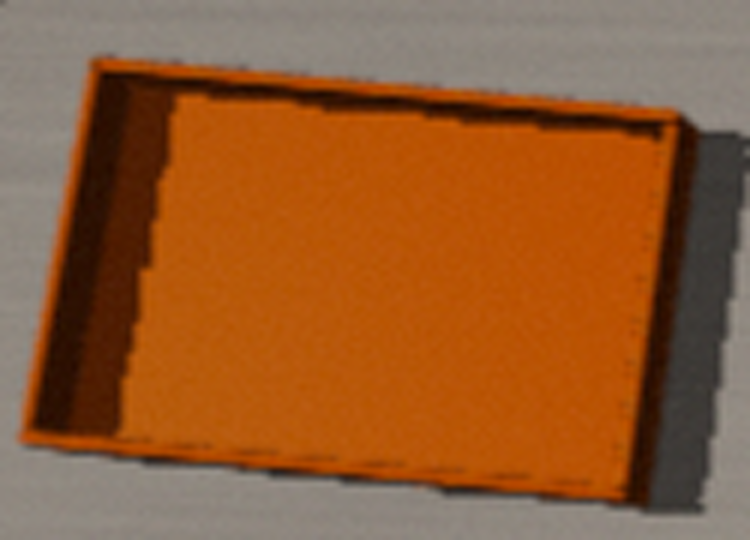

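Run:
```python
from h import *
t=cam("top");s=cam("scene")
B=corners(t,205,70,6,[(58,84),(630,42),(665,402),(80,440)],.03,"blue top")
corners(t,55,140,6,[(93,60),(690,112),(638,500),(22,440)],.03,"orange top")
corners(s,0,0,1,[(359,104),(398,131),(343,169),(301,138)],.03,"orange scene")
for a,b in zip([(205+58/6,70+84/6),(205+630/6,70+42/6),(205+665/6,70+402/6),(205+80/6,70+440/6)],[(376,233),(319,305),(262,263.5),(323,200.5)]): print(tri(t,a,s,b))
```

```text
blue top c [637.5   2.9] len [211.5 138.7 209.7 136.6] ang [ -84.4 -175.1   95.     5.7]
orange top c [462.5 314.4] len [215.2 138.  215.5 136.7] ang [-93.9 176.2  85.7  -3.9]
orange scene c [472.2 311.1] len [135.7 199.6 141.  206.6] ang [ -6.8 -93.6 176.1  84.9]
(array([0.69814357, 0.11462709, 0.02329416]), np.float64(0.000274729943700424))
(array([ 0.72260565, -0.09659486,  0.01952431]), np.float64(0.004927816945023696))
(array([ 0.58196104, -0.10854295,  0.02045956]), np.float64(0.004804957027613656))
(array([0.56162555, 0.10192264, 0.02412923]), np.float64(0.0030561374933193606))
```

```bash
python3 -m pendant '[{"travel":[0,-0.05,-0.01],"twist":0.1},{"travel":[0,-0.1,-0.02],"twist":0.2},{"travel":[0,-0.15,-0.035],"twist":0.3},{"travel":[0.003,-0.182,-0.044],"twist":0.34},{"travel":[0.003,-0.182,-0.044],"twist":0.34},{"travel":[0.003,-0.182,-0.044],"twist":0.34}]'
python3 - <<'E'
from h import *
goto([.633,.052,.0195],np.radians(95.3))
im,c=shot("wrist","w5");im,c=shot("scene","s5")
E
```

```text
time: 5.52
position: [0.6293, 0.0513, 0.1185]
tool_rot: [-1.275, 1.167, 1.276]
ft_force: [0.0, 0.0, -1.1]
grip_width: 0.34
t 5.53 pos [0.6293 0.0513 0.1185] x [-0.002 -0.001 -1.   ] jaw 1.661 travel [ 0.0989 -0.0039  0.0004] twist -0.003 q7 1.65 grip 0.34 F [ 0.   0.  -1.1]
```

View pics/w5.png

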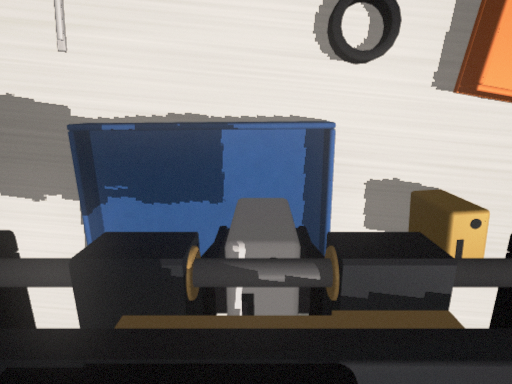

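View pics/s5.png

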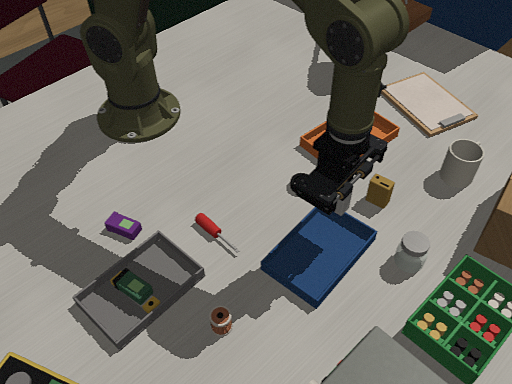

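```bash
python3 - <<'E'
from h import *
c=cam("wrist"); print(onz(c,(70,126),.03),onz(c,(334,121.5),.03))
E
python3 -m pendant '[{"travel":[0.04,-0.0035,0],"twist":0},{"travel":[0.065,-0.0035,0],"twist":0},{"travel":[0.082,-0.0035,0],"twist":0},{"travel":[0.09,-0.0035,0],"twist":0},{"travel":[0.094,-0.0035,0],"twist":0},{"travel":[0.0965,-0.0035,0],"twist":0},{"travel":[0.0985,-0.0035,0],"twist":0},{"travel":[0.0985,-0.0035,0],"twist":0}]'
python3 - <<'E'
from h import *
goto([.633,.052,.018],np.radians(95.3))
E
```

```text
[ 0.5827405  -0.10481343  0.03      ] [0.56059268 0.1026939  0.03      ]
time: 6.62
position: [0.6334, 0.0519, 0.0215]
tool_rot: [-1.275, 1.164, 1.274]
ft_force: [-0.1, 0.2, -2.0]
grip_width: 0.343
t 6.62 pos [0.6334 0.0519 0.0215] x [ 0.001  0.    -1.   ] jaw 1.661 travel [0.0035 0.0004 0.0002] twist -0.003 q7 1.68 grip 0.343 F [-0.1  0.2 -2. ]
```

```bash
python3 -m pendant '[{"travel":[0.0015,0,0],"twist":0},{"travel":[0.0025,0,0],"twist":0},{"travel":[0.0035,0,0],"twist":0},{"travel":[0.004,0,0],"twist":0},{"travel":[0.0042,0,0],"twist":0}]'
python3 - <<'E'
from h import *
goto([.633,.052,.018],np.radians(95.3))
E
```

```text
time: 7.25
position: [0.6335, 0.0518, 0.0184]
tool_rot: [-1.275, 1.164, 1.274]
ft_force: [-3.6, 0.2, 6.0]
grip_width: 0.343
t 7.25 pos [0.6335 0.0518 0.0184] x [ 0.001  0.001 -1.   ] jaw 1.66 travel [0.0004 0.0005 0.0003] twist -0.003 q7 1.68 grip 0.343 F [-3.6  0.2  6. ]
```

```bash
python3 -m pendant '[{"travel":[0,0,0],"twist":0},{"travel":[0,0,0],"twist":0},{"travel":[0,0,0],"twist":0},{"travel":[0,0,0],"twist":0},{"travel":[-0.03,0,0],"twist":0},{"travel":[-0.08,0,0],"twist":0},{"travel":[-0.13,0,0],"twist":0},{"travel":[-0.16,0,0],"twist":0},{"travel":[-0.16,0,0],"twist":0}]' 0.3 20
python3 - <<'E'
from h import *
im,c=shot("wrist","w6")
goto([.619,-.249,.17],None)
E
```

```text
time: 8.38
position: [0.6352, 0.0517, 0.1815]
tool_rot: [-1.277, 1.159, 1.27]
ft_force: [0.9, 0.0, -1.5]
grip_width: 0.65
t 8.43 pos [0.6339 0.0517 0.1793] x [ 0.003  0.001 -1.   ] jaw 1.66 travel [ 0.0088  0.0418 -0.2982] twist None q7 1.63 grip 0.651 F [-0.4  0.3 -0.6]
```

View pics/w6.png

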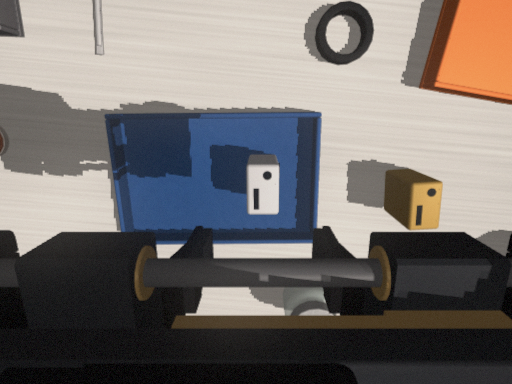

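The silver receiver stands upright in the blue tray at (263,185). Next is the coil.

```bash
python3 -m pendant '[{"travel":[0.009,0.042,-0.298],"twist":0},{"travel":[0.009,0.042,-0.298],"twist":0},{"travel":[0.009,0.042,-0.298],"twist":0},{"travel":[0.009,0.042,-0.298],"twist":0},{"travel":[0.009,0.042,-0.298],"twist":0},{"travel":[0.009,0.042,-0.298],"twist":0},{"travel":[0.009,0.042,-0.298],"twist":0},{"travel":[0.009,0.042,-0.298],"twist":0}]' 0.6
python3 - <<'E'
from h import *
im,c=shot("wrist","w7"); print(proj(c,[.619,-.249,.044]))
goto([.619,-.249,.012],None)
im,c=shot("top","t7")
E
```

```text
time: 9.43
position: [0.6192, -0.2463, 0.1689]
tool_rot: [-1.276, 1.16, 1.277]
ft_force: [-0.5, -0.0, -0.1]
grip_width: 0.803
[258.37062878 188.81651605]
t 9.47 pos [ 0.6193 -0.2465  0.1692] x [ 0.002  0.002 -1.   ] jaw 1.663 travel [ 0.1572  0.0009 -0.0028] twist None q7 2.15 grip 0.801 F [-0.3 -0.8  0.1]
```

View pics/w7.png

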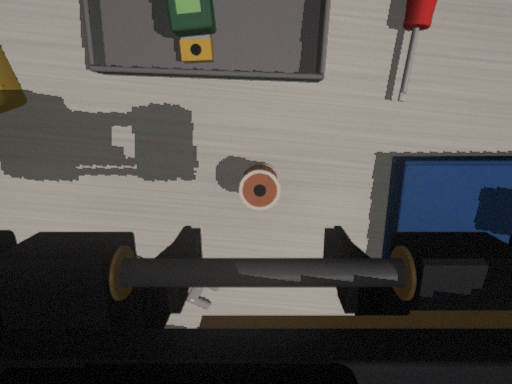

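View pics/t7.png

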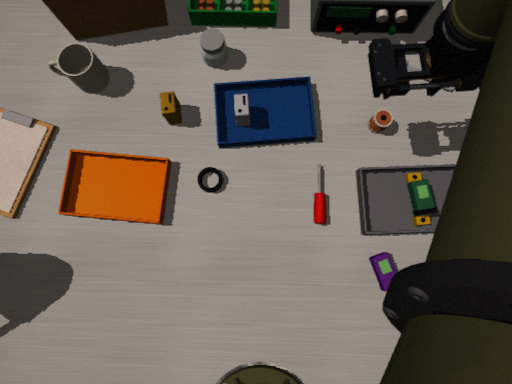

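Run:
```python
from h import *
c=cam("wrist"); im=cv2.imread("pics/w7.png"); h=cv2.cvtColor(im,cv2.COLOR_BGR2HSV)
m=((h[...,0]<12)&(h[...,1]>110)&(h[...,2]>60)).astype(np.uint8); r=np.zeros_like(m); r[172:215,235:290]=m[172:215,235:290]
q=max(cv2.findContours(r,0,2)[0],key=cv2.contourArea); (u,v),rad=cv2.minEnclosingCircle(q); print(u,v,rad)
p=onz(c,(260,190),.044); print(p, tri(c,(260,190),cam("scene"),(60+352/2.2-.3,160+341/2.2-.3)), tri(c,(260,190),cam("top"),(383.3,117.3)))
goto([p[0],p[1],.012],None)
```

```text
259.21429443359375 189.73809814453125 16.639694213867188
[ 0.62038457 -0.24791702  0.044     ] (array([ 0.61970746, -0.24838564,  0.04591452]), np.float64(0.0009291855890812498)) (array([ 0.61853234, -0.24829429,  0.04774149]), np.float64(0.0018118863107086213))
t 9.53 pos [ 0.6193 -0.2468  0.1695] x [ 0.003  0.002 -1.   ] jaw 1.663 travel [ 0.1575 -0.0005 -0.0015] twist None q7 2.15 grip 0.8 F [ 0.2 -0.5  0.3]
```

```bash
python3 -m pendant '[{"travel":[0.06,0,-0.0015],"twist":0},{"travel":[0.11,0,-0.0015],"twist":0},{"travel":[0.14,0,-0.0015],"twist":0},{"travel":[0.157,0,-0.0015],"twist":0},{"travel":[0.157,0,-0.0015],"twist":0},{"travel":[0.157,0,-0.0015],"twist":0}]' && python3 -m pendant '[{"travel":[0,0,0],"twist":0},{"travel":[0,0,0],"twist":0},{"travel":[0,0,0],"twist":0},{"travel":[0,0,0],"twist":0},{"travel":[0,0,0],"twist":0},{"travel":[0,0,0],"twist":0}]' -1 20
python3 - <<'E'
from h import *
im,c=shot("wrist","w8")
goto([.643,-.048,.12],np.radians(95.3))
E
```

```text
time: 10.28
position: [0.6211, -0.2483, 0.0142]
tool_rot: [-1.279, 1.159, 1.274]
ft_force: [-0.4, -0.2, -0.0]
grip_width: 0.797
time: 11.02
position: [0.6212, -0.2483, 0.0143]
tool_rot: [-1.279, 1.159, 1.273]
ft_force: [-0.3, -0.1, 1.4]
grip_width: 0.457
t 11.07 pos [ 0.6212 -0.2484  0.0144] x [ 0.006  0.001 -1.   ] jaw 1.664 travel [-0.1052 -0.0409  0.1976] twist 0.0 q7 2.21 grip 0.454 F [0.1 0.5 2.6]
```

View pics/w8.png

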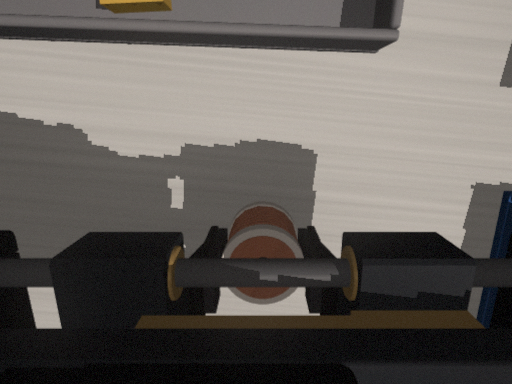

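```bash
python3 -m pendant '[{"travel":[-0.04,0,0],"twist":0},{"travel":[-0.09,0,0.01],"twist":0},{"travel":[-0.105,-0.02,0.05],"twist":0},{"travel":[-0.105,-0.03,0.11],"twist":0},{"travel":[-0.105,-0.04,0.16],"twist":0},{"travel":[-0.105,-0.041,0.196],"twist":0},{"travel":[-0.105,-0.041,0.1975],"twist":0},{"travel":[-0.105,-0.041,0.1975],"twist":0}]'
python3 - <<'E'
from h import *
goto([.643,-.048,.0193],np.radians(95.3))
im,c=shot("wrist","w9")
E
```

```text
time: 12.08
position: [0.6428, -0.0489, 0.1194]
tool_rot: [-1.279, 1.16, 1.273]
ft_force: [-0.2, -0.4, -1.3]
grip_width: 0.455
t 12.07 pos [ 0.6428 -0.0489  0.1194] x [ 0.005  0.    -1.   ] jaw 1.663 travel [0.1001 0.0002 0.0009] twist -0.0 q7 1.83 grip 0.455 F [-0.2 -0.4 -1.3]
```

View pics/w9.png

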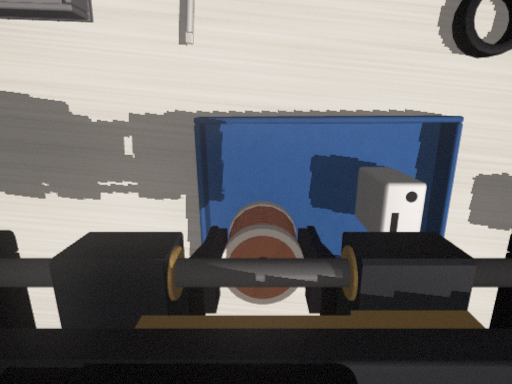

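```bash
python3 -m pendant '[{"travel":[0.05,0,-0.004],"twist":0},{"travel":[0.075,0,-0.004],"twist":0},{"travel":[0.09,0,-0.004],"twist":0},{"travel":[0.096,0,-0.004],"twist":0},{"travel":[0.099,0,-0.004],"twist":0},{"travel":[0.1005,0,-0.004],"twist":0},{"travel":[0.102,0,-0.004],"twist":0},{"travel":[0.102,0,-0.004],"twist":0}]'
python3 - <<'E'
from h import *
goto([.643,-.052,.0193],np.radians(95.3))
E
```

```text
time: 13.12
position: [0.6445, -0.054, 0.0193]
tool_rot: [-1.279, 1.16, 1.271]
ft_force: [-1.5, 0.3, 4.8]
grip_width: 0.457
t 13.12 pos [ 0.6445 -0.054   0.0193] x [ 0.007  0.    -1.   ] jaw 1.662 travel [0.     0.0013 0.0021] twist -0.002 q7 1.88 grip 0.457 F [-1.5  0.3  4.8]
```

```bash
python3 -m pendant '[{"travel":[0,0,0],"twist":0},{"travel":[0,0,0],"twist":0},{"travel":[0,0,0],"twist":0},{"travel":[0,0,0],"twist":0},{"travel":[-0.03,0,0],"twist":0},{"travel":[-0.08,0,0],"twist":0},{"travel":[-0.13,0,0],"twist":0},{"travel":[-0.16,0,0],"twist":0},{"travel":[-0.16,0,0],"twist":0}]' 0.25
python3 - <<'E'
from h import *
im,c=shot("wrist","w10")
goto([.634,.205,.19],np.radians(99))
E
```

```text
time: 14.25
position: [0.6452, -0.0544, 0.1825]
tool_rot: [-1.282, 1.156, 1.266]
ft_force: [-0.1, 0.7, -1.3]
grip_width: 0.626
t 14.3 pos [ 0.6439 -0.0541  0.1802] x [ 0.009  0.001 -1.   ] jaw 1.662 travel [-0.0098 -0.0137  0.2589] twist -0.066 q7 1.83 grip 0.625 F [-0.4 -0.3 -1.2]
```

View pics/w10.png

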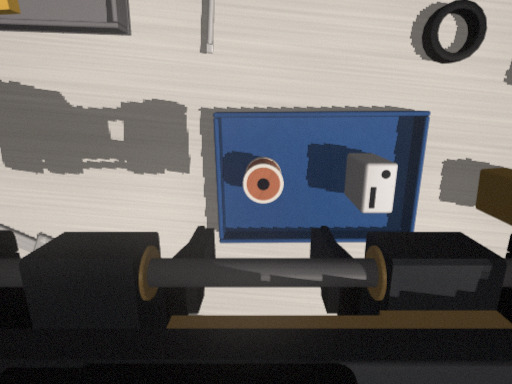

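The blue tray holds the upright coil at (263,182) and silver receiver at (372,185). Now the gold receiver.

```bash
python3 -m pendant '[{"travel":[-0.01,-0.014,0.259],"twist":-0.066},{"travel":[-0.01,-0.014,0.259],"twist":-0.066},{"travel":[-0.01,-0.014,0.259],"twist":-0.066},{"travel":[-0.01,-0.014,0.259],"twist":-0.066},{"travel":[-0.01,-0.014,0.259],"twist":-0.066},{"travel":[-0.01,-0.014,0.259],"twist":-0.066},{"travel":[-0.01,-0.014,0.259],"twist":-0.066},{"travel":[-0.01,-0.014,0.259],"twist":-0.066}]' 0.8
python3 - <<'E'
from h import *
im,c=shot("wrist","w11"); print(proj(c,[.634,.205,.066]))
goto([.634,.205,.19],np.radians(99))
crop("w11",225,150,80,75,8,"w11c")
E
```

```text
time: 15.3
position: [0.6347, 0.2026, 0.1901]
tool_rot: [-1.326, 1.127, 1.314]
ft_force: [-0.3, -0.5, 0.3]
grip_width: 0.903
[264.32077676 188.28174736]
t 15.35 pos [0.6347 0.2031 0.1902] x [ 0.009  0.    -1.   ] jaw 1.725 travel [0.0002 0.0004 0.002 ] twist -0.003 q7 1.47 grip 0.903 F [-0.5  0.1  0.1]
```

View pics/w11c.png

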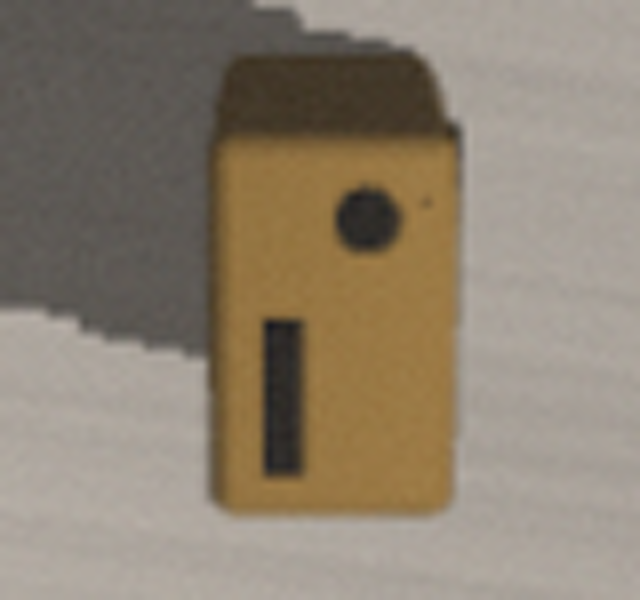

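View pics/w11.png

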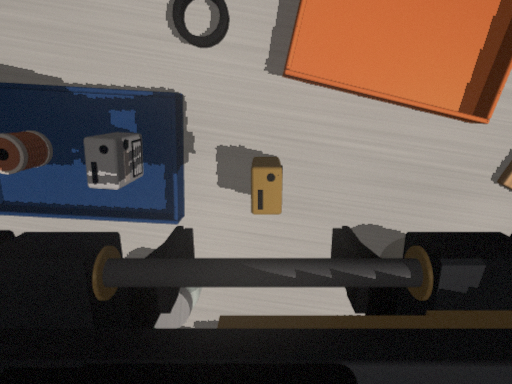

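Run:
```python
from h import *
c=cam("wrist"); P=corners(c,225,150,8,[(214,136),(460,132),(455,516),(212,516)],.066,"gold")
u=(225+368/8-.4,150+219/8-.4)
print(tri(c,u,cam("scene"),(60+697/2.2-.3,160+38/2.2-.3)), tri(c,u,cam("top"),(150+195/12,80+345/12)))
goto([*(P.mean(0)/1000),.0115],np.radians(99))
```

```text
gold c [636.1 207.9] len [28.6 47.3 29.6 46.8] ang [  99.8    9.1  -81.2 -172. ]
(array([0.62150618, 0.20902004, 0.06565793]), np.float64(0.0020648247364841482)) (array([0.62502276, 0.21033807, 0.05353436]), np.float64(0.00022526902821210372))
t 15.35 pos [0.6347 0.2031 0.1902] x [ 0.009  0.    -1.   ] jaw 1.725 travel [ 0.1787 -0.0006  0.0048] twist -0.003 q7 1.47 grip 0.903 F [-0.5  0.1  0.1]
```

```bash
python3 -m pendant '[{"travel":[0.06,0,0.0038],"twist":0},{"travel":[0.11,0,0.0038],"twist":0},{"travel":[0.145,0,0.0038],"twist":0},{"travel":[0.165,0,0.0038],"twist":0},{"travel":[0.178,0,0.0038],"twist":0},{"travel":[0.179,0,0.0038],"twist":0},{"travel":[0.179,0,0.0038],"twist":0}]' 0.7; python3 -m pendant '[{"travel":[0,0,0],"twist":0},{"travel":[0,0,0],"twist":0},{"travel":[0,0,0],"twist":0},{"travel":[0,0,0],"twist":0},{"travel":[0,0,0],"twist":0}]' -0.3 10
python3 - <<'E'
from h import *
im,c=shot("wrist","w12")
goto([.636,.2065,.012],np.radians(99))
E
```

```text
time: 16.23
position: [0.6368, 0.2071, 0.0126]
tool_rot: [-1.327, 1.124, 1.313]
ft_force: [0.6, -0.1, 0.1]
grip_width: 0.85
time: 16.85
position: [0.6367, 0.2071, 0.0126]
tool_rot: [-1.327, 1.124, 1.313]
ft_force: [-0.7, 0.2, 0.2]
grip_width: 0.388
t 16.9 pos [0.6367 0.2071 0.0126] x [ 0.011  0.001 -1.   ] jaw 1.725 travel [ 0.0005  0.0008 -0.0005] twist -0.003 q7 1.5 grip 0.375 F [-0.2  0.2 -0.1]
```

View pics/w12.png

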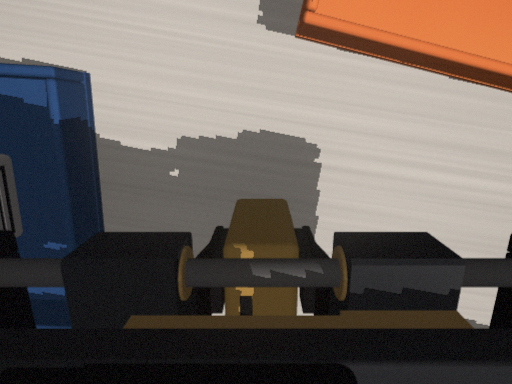

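```bash
python3 -m pendant '[{"travel":[0,0,0],"twist":0},{"travel":[0,0,0],"twist":0},{"travel":[0,0,0],"twist":0},{"travel":[-0.02,0,0],"twist":0},{"travel":[-0.06,0,0],"twist":0},{"travel":[-0.11,0,0],"twist":0},{"travel":[-0.12,0,0],"twist":0},{"travel":[-0.12,0,0],"twist":0}]' -1 20
python3 - <<'E'
from h import *
goto([.5045,.377,.13],np.radians(86))
E
```

```text
time: 17.9
position: [0.6356, 0.2071, 0.1334]
tool_rot: [-1.327, 1.123, 1.313]
ft_force: [-0.4, 0.2, -2.8]
grip_width: 0.345
t 17.9 pos [0.6356 0.2071 0.1334] x [ 0.012  0.002 -1.   ] jaw 1.725 travel [0.0021 0.1035 0.1879] twist 0.224 q7 1.47 grip 0.345 F [-0.4  0.2 -2.8]
```

```bash
python3 -m pendant '[{"travel":[0,0.02,0.04],"twist":0.05},{"travel":[0,0.05,0.09],"twist":0.1},{"travel":[0.002,0.075,0.14],"twist":0.15},{"travel":[0.002,0.1,0.18],"twist":0.2},{"travel":[0.002,0.1035,0.188],"twist":0.224},{"travel":[0.002,0.1035,0.188],"twist":0.224},{"travel":[0.002,0.1035,0.188],"twist":0.224}]'
python3 - <<'E'
from h import *
im,c=shot("wrist","w13")
goto([.5045,.377,.0185],np.radians(86))
im,c=shot("scene","s13")
E
```

```text
time: 18.77
position: [0.5048, 0.3753, 0.1289]
tool_rot: [-1.162, 1.234, 1.148]
ft_force: [-0.4, -0.2, -1.6]
grip_width: 0.343
t 18.82 pos [0.5051 0.3752 0.1292] x [ 0.011 -0.    -1.   ] jaw 1.499 travel [0.1107 0.002  0.0016] twist -0.002 q7 0.89 grip 0.343 F [ 0.4 -0.3 -1.7]
```

View pics/w13.png

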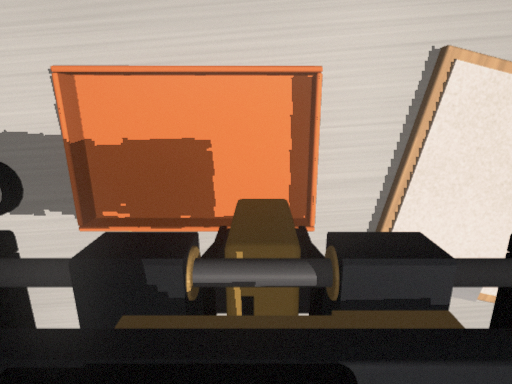

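View pics/s13.png

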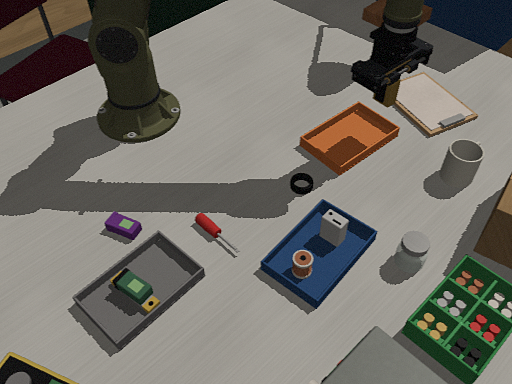

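Run:
```python
from h import *
c=cam("wrist"); P=corners(c,0,0,1,[(54,68),(322,67.5),(314.5,231),(79,231)],.03,"orange"); print(P.round(1).tolist())
print(proj(c,[.5045,.377,.005]))
crop("w13",40,50,300,200,2.5,"w13c")
```

```text
orange c [466.  320.5] len [208.9 137.4 212.6 136.7] ang [ 86.   -3.9 -94.2 174.6]
[[390.4, 221.8], [405.0, 430.2], [542.0, 421.0], [526.5, 208.9]]
[262.90730741 187.41019026]
```

View pics/w13c.png

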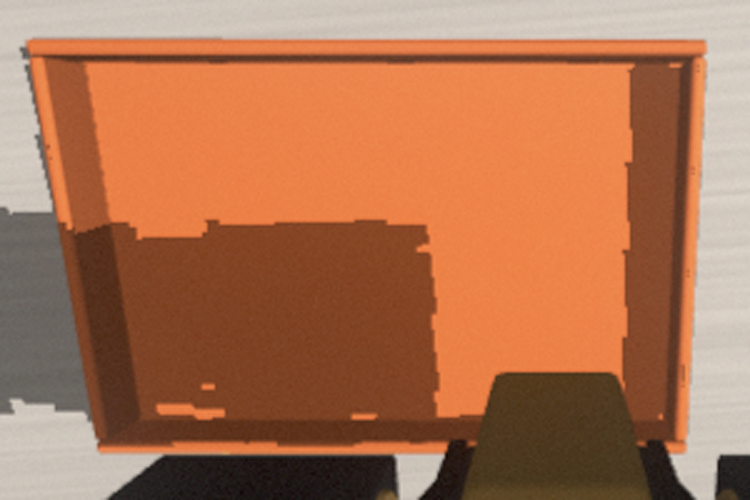

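```bash
python3 -m pendant '[{"travel":[0.05,0.003,-0.001],"twist":0},{"travel":[0.08,0.003,-0.001],"twist":0},{"travel":[0.095,0.003,-0.001],"twist":0},{"travel":[0.103,0.003,-0.001],"twist":0},{"travel":[0.106,0.003,-0.001],"twist":0},{"travel":[0.108,0.003,-0.001],"twist":0},{"travel":[0.109,0.003,-0.001],"twist":0},{"travel":[0.1095,0.003,-0.001],"twist":0},{"travel":[0.1095,0.003,-0.001],"twist":0}]'
python3 - <<'E'
from h import *
goto([.503,.374,.0176],np.radians(86))
im,c=shot("wrist","w14")
E
```

```text
time: 20.0
position: [0.5035, 0.3748, 0.0202]
tool_rot: [-1.161, 1.233, 1.148]
ft_force: [0.0, -0.3, -2.0]
grip_width: 0.346
t 20.0 pos [0.5035 0.3748 0.0202] x [ 0.012  0.001 -1.   ] jaw 1.499 travel [ 0.0026  0.0005 -0.0008] twist -0.002 q7 0.92 grip 0.346 F [ 0.  -0.3 -2. ]
```

View pics/w14.png

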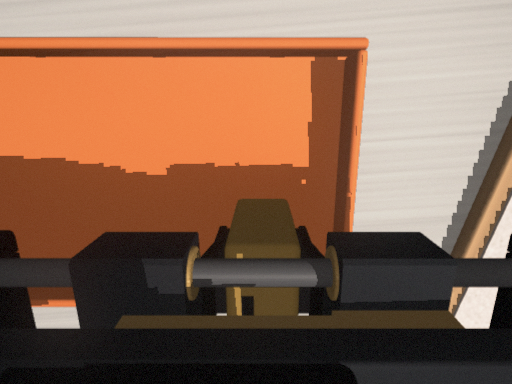

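```bash
python3 -m pendant '[{"travel":[0,0.003,0],"twist":0},{"travel":[0.001,0.003,0],"twist":0},{"travel":[0.002,0.003,0],"twist":0},{"travel":[0.003,0.003,0],"twist":0},{"travel":[0.0035,0.003,0],"twist":0}]'
python3 - <<'E'
from h import *
goto([.503,.374,.0176],np.radians(86))
E
```

```text
time: 20.68
position: [0.5006, 0.375, 0.0175]
tool_rot: [-1.161, 1.233, 1.148]
ft_force: [-2.5, -1.9, 6.6]
grip_width: 0.344
t 20.68 pos [0.5006 0.375  0.0175] x [ 0.012  0.001 -1.   ] jaw 1.499 travel [-0.0001 -0.0025 -0.0008] twist -0.002 q7 0.91 grip 0.344 F [-2.5 -1.9  6.6]
```

Seated on the tray floor (contact force, height matches). I'll release with a small opening and rise.

```bash
python3 -m pendant '[{"travel":[0,0,0],"twist":0},{"travel":[0,0,0],"twist":0},{"travel":[0,0,0],"twist":0},{"travel":[0,0,0],"twist":0},{"travel":[-0.03,0,0],"twist":0},{"travel":[-0.08,0,0],"twist":0},{"travel":[-0.13,0,0],"twist":0},{"travel":[-0.18,0,0],"twist":0},{"travel":[-0.2,0,0],"twist":0},{"travel":[-0.2,0,0],"twist":0}]' -0.05
python3 - <<'E'
from h import *
im,c=shot("wrist","w15")
goto([.46,-.325,.20],np.radians(97))
goto([.5,.1,.20],np.radians(97))
E
```

```text
time: 21.92
position: [0.4988, 0.3753, 0.2185]
tool_rot: [-1.16, 1.231, 1.148]
ft_force: [-0.0, 0.0, -0.6]
grip_width: 0.476
t 21.98 pos [0.498  0.3747 0.2165] x [ 0.011  0.    -1.   ] jaw 1.499 travel [ 0.016  -0.0123 -0.7006] twist -0.194 q7 0.87 grip 0.479 F [-0.5 -0.  -0.8]
t 21.98 pos [0.498  0.3747 0.2165] x [ 0.011  0.    -1.   ] jaw 1.499 travel [ 0.0165 -0.0216 -0.2738] twist -0.194 q7 0.87 grip 0.479 F [-0.5 -0.  -0.8]
```

View pics/w15.png

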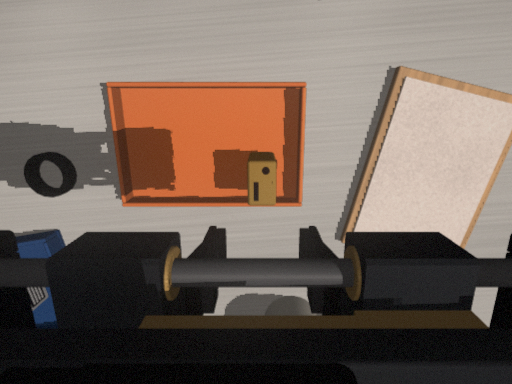

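```bash
python3 - <<'E'
from h import *
c=cam("wrist"); P=corners(c,0,0,1,[(109,83),(306.5,83),(302.5,207),(123.5,207)],.03,"orange");print(P.round(1).tolist())
P=corners(c,0,0,1,[(248,161),(276,161),(276,205.5),(248.5,205.5)],.071,"gold")
E
python3 -m pendant '[{"travel":[0.0165,-0.02,-0.274],"twist":-0.1},{"travel":[0.0165,-0.02,-0.274],"twist":-0.194},{"travel":[0.0165,-0.02,-0.274],"twist":-0.194},{"travel":[0.0165,-0.02,-0.35],"twist":-0.194},{"travel":[0.0165,-0.02,-0.7],"twist":-0.194},{"travel":[0.0165,-0.02,-0.7],"twist":-0.194},{"travel":[0.016,-0.02,-0.7],"twist":-0.194},{"travel":[0.016,-0.018,-0.7],"twist":-0.194},{"travel":[0.016,-0.015,-0.7],"twist":-0.194},{"travel":[0.016,-0.012,-0.7],"twist":-0.194}]' 0.6
python3 - <<'E'
from h import *
goto([.455,-.325,.20],np.radians(97))
E
```

```text
orange c [464.1 320.3] len [208.3 137.7 210.9 137.5] ang [ 85.9  -3.8 -94.2 175.1]
[[388.1, 221.6], [403.0, 429.4], [540.4, 420.3], [525.1, 209.9]]
gold c [498.7 375.4] len [27.9 46.6 28.6 46.6] ang [ 85.9  -3.4 -94.2 175.8]
time: 23.22
position: [0.4663, -0.2497, 0.1984]
tool_rot: [-1.302, 1.143, 1.293]
ft_force: [0.9, 0.3, -0.7]
grip_width: 0.802
t 23.23 pos [ 0.4663 -0.2497  0.1984] x [ 0.008  0.001 -1.   ] jaw 1.693 travel [-0.0018  0.0204 -0.0734] twist 0.0 q7 2.2 grip 0.802 F [ 0.9  0.3 -0.7]
```

```bash
python3 -m pendant '[{"travel":[-0.002,0.02,-0.073],"twist":0},{"travel":[-0.002,0.02,-0.073],"twist":0},{"travel":[-0.002,0.02,-0.073],"twist":0},{"travel":[-0.002,0.02,-0.073],"twist":0}]' 0.6
python3 - <<'E'
from h import *
im,c=shot("wrist","w16")
goto([.452,-.325,.02],np.radians(97))
crop("w16",150,100,200,135,4,"w16c")
E
```

```text
time: 23.72
position: [0.4553, -0.3227, 0.1988]
tool_rot: [-1.301, 1.142, 1.297]
ft_force: [0.1, -0.0, -1.1]
grip_width: 0.805
t 23.77 pos [ 0.4557 -0.3226  0.1991] x [ 0.006  0.002 -1.   ] jaw 1.696 travel [ 0.1791  0.0051 -0.0022] twist 0.003 q7 2.4 grip 0.798 F [-0.3  0.2  0.4]
```

View pics/w16c.png

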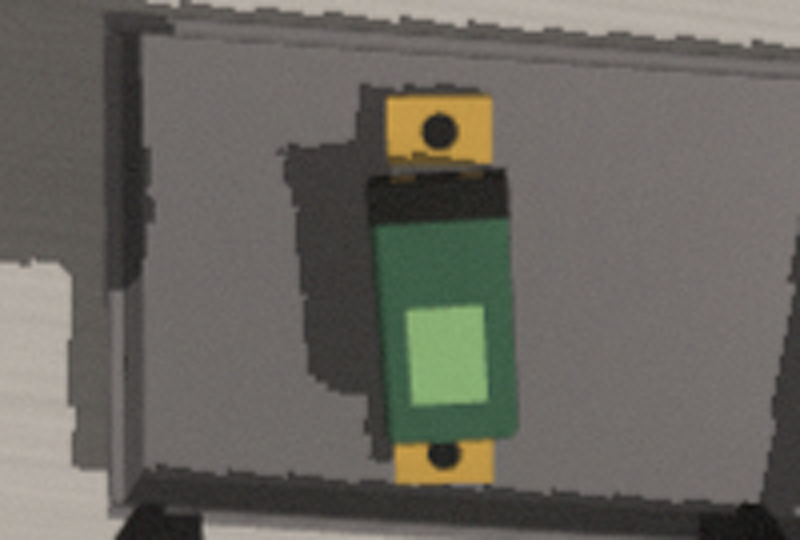

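View pics/w16.png

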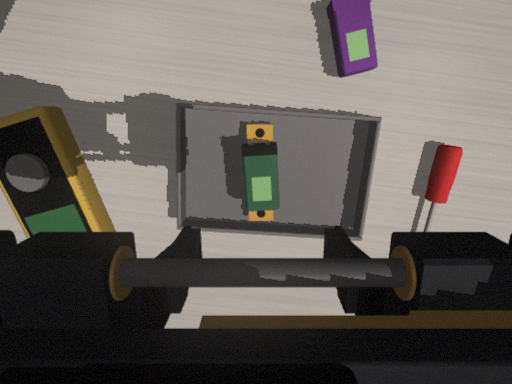

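Run:
```python
from h import *
c=cam("wrist"); P=corners(c,150,100,4,[(370,182),(507,173),(518,437),(392,443)],.045,"batt")
corners(c,150,100,4,[(440,131),(444,454)],.019,"holes")
corners(c,150,100,4,[(387,95),(492,95),(494,484),(397,484)],.019,"bar")
w=lambda x,y:(150+(x+.5)/4-.5,100+(y+.5)/4-.5); T=lambda x,y:(350+(x+.5)/6-.5,155+(y+.5)/6-.5); S=lambda x,y:(60+(x+.5)/2.2-.5,160+(y+.5)/2.2-.5)
s=cam("scene")
print("label",tri(c,w(447,356),s,S(165,277)),"farhole",tri(c,w(444,454),s,S(199,315)))
goto([*(P.mean(0)/1000),.021],np.radians(97.5))
```

```text
batt c [ 451.6 -323. ] len [34.6 70.1 33.8 69.6] ang [ 100.9   10.3  -80.  -169. ]
holes c [ 453.4 -324.2] len [92.3 92.3] ang [   7.8 -172.2]
bar c [ 453.3 -324.1] len [ 28.2 111.1  28.4 111. ] ang [  97.2    8.   -82.9 -172.1]
label (array([ 0.46247238, -0.32285574,  0.04663879]), np.float64(0.0024696167867941064)) farhole (array([ 0.49815604, -0.31887386,  0.02139558]), np.float64(0.0016456196350318653))
t 23.77 pos [ 0.4557 -0.3226  0.1991] x [ 0.006  0.002 -1.   ] jaw 1.696 travel [ 0.1781  0.0053 -0.0002] twist -0.006 q7 2.4 grip 0.798 F [-0.3  0.2  0.4]
```

```bash
python3 -m pendant '[{"travel":[0.06,0.004,0],"twist":-0.049},{"travel":[0.11,0.005,0],"twist":-0.049},{"travel":[0.145,0.005,0],"twist":-0.049},{"travel":[0.165,0.005,0],"twist":-0.049},{"travel":[0.177,0.005,0],"twist":-0.049},{"travel":[0.178,0.005,0],"twist":-0.049},{"travel":[0.178,0.005,0],"twist":-0.049}]' 0.4; python3 -m pendant '[{"travel":[0,0,0],"twist":0},{"travel":[0,0,0],"twist":0},{"travel":[0,0,0],"twist":0},{"travel":[0,0,0],"twist":0},{"travel":[0,0,0],"twist":0},{"travel":[0,0,0],"twist":0}]' -1 15
python3 - <<'E'
from h import *
im,c=shot("wrist","w17")
goto([.4516,-.323,.021],np.radians(100))
E
```

```text
time: 24.65
position: [0.4527, -0.3233, 0.0222]
tool_rot: [-1.339, 1.115, 1.33]
ft_force: [0.1, 0.1, -0.5]
grip_width: 0.7
time: 25.4
position: [0.4529, -0.3235, 0.0225]
tool_rot: [-1.34, 1.115, 1.33]
ft_force: [0.5, -0.4, 3.2]
grip_width: 0.414
t 25.45 pos [ 0.4529 -0.3235  0.0225] x [ 0.009  0.001 -1.   ] jaw 1.745 travel [0.0014 0.0012 0.0007] twist -0.001 q7 2.61 grip 0.412 F [-0.5 -0.4  3.1]
```

View pics/w17.png

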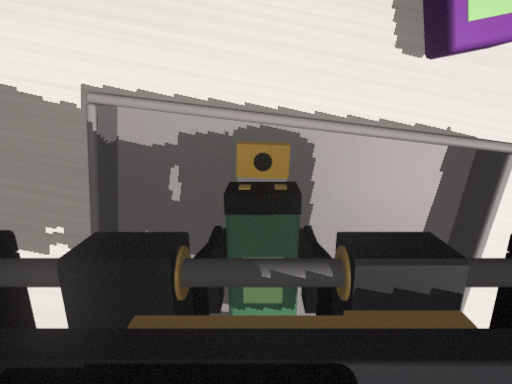

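```bash
python3 -m pendant '[{"travel":[-0.02,0,0],"twist":0},{"travel":[-0.06,0,0],"twist":0},{"travel":[-0.12,0,0.01],"twist":0.05},{"travel":[-0.13,0,0.05],"twist":0.1},{"travel":[-0.13,-0.03,0.1],"twist":0.2}]' -1 25
python3 - <<'E'
from h import *
im,c=shot("wrist","w18")
goto([.47,.05,.16],np.radians(86))
goto([.4407,.3147,.12],np.radians(86))
E
```

```text
time: 26.08
position: [0.4629, -0.2216, 0.1549]
tool_rot: [-1.187, 1.216, 1.176]
ft_force: [0.8, 0.0, -3.0]
grip_width: 0.413
t 26.12 pos [ 0.4674 -0.2099  0.1538] x [ 0.012  0.009 -1.   ] jaw 1.544 travel [-0.0039  0.0045  0.26  ] twist 0.043 q7 1.99 grip 0.41 F [ 3.6  8.3 -3.7]
t 26.12 pos [ 0.4674 -0.2099  0.1538] x [ 0.012  0.009 -1.   ] jaw 1.544 travel [0.038  0.0415 0.5234] twist 0.043 q7 1.99 grip 0.41 F [ 3.6  8.3 -3.7]
```

View pics/w18.png

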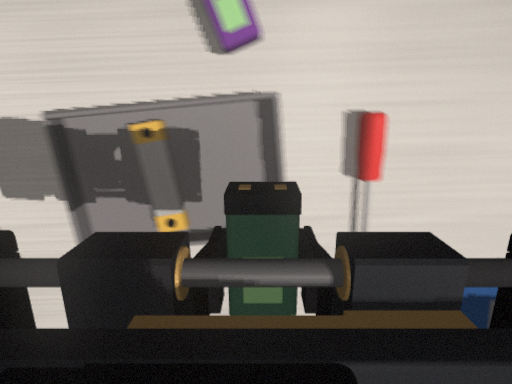

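```bash
python3 -m pendant '[{"travel":[-0.003,0.004,0.06],"twist":0.02},{"travel":[-0.003,0.005,0.12],"twist":0.043},{"travel":[-0.003,0.005,0.18],"twist":0.043},{"travel":[-0.003,0.005,0.24],"twist":0.043},{"travel":[-0.003,0.01,0.3],"twist":0.043},{"travel":[0.005,0.02,0.36],"twist":0.043},{"travel":[0.01,0.03,0.42],"twist":0.043},{"travel":[0.02,0.04,0.48],"twist":0.043},{"travel":[0.038,0.0415,0.523],"twist":0.043},{"travel":[0.038,0.0415,0.523],"twist":0.043}]'; python3 -m pendant '[{"travel":[0,0,0.005],"twist":0},{"travel":[0,0,0.005],"twist":0}]'
python3 - <<'E'
from h import *
im,c=shot("wrist","w19")
goto([.4407,.3147,.0085],np.radians(86))
E
```

```text
time: 27.38
position: [0.4382, 0.3175, 0.1187]
tool_rot: [-1.162, 1.226, 1.159]
ft_force: [0.4, -0.8, -2.0]
grip_width: 0.415
time: 27.62
position: [0.4388, 0.3222, 0.1193]
tool_rot: [-1.161, 1.226, 1.158]
ft_force: [0.1, -0.5, -1.4]
grip_width: 0.411
t 27.68 pos [0.439  0.3218 0.1193] x [ 0.01   0.007 -1.   ] jaw 1.506 travel [ 0.1108 -0.001  -0.0078] twist 0.005 q7 0.88 grip 0.416 F [ 1.   0.4 -2.7]
```

View pics/w19.png

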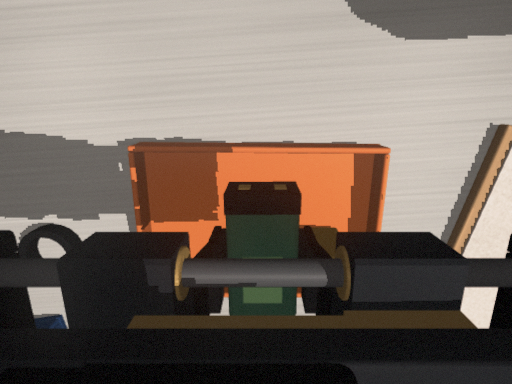

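Run:
```python
from h import *
c=cam("wrist"); P=np.array([onz(c,(130.5,145.5),.03),onz(c,(388,146),.03)]); print(P)
m=P.mean(0); d=P[1]-P[0]; d/=np.linalg.norm(d); print(m+.07*np.array([d[1],-d[0],0]), np.degrees(np.arctan2(d[1],d[0])))
```

```text
[[0.38749134 0.22102941 0.03      ]
 [0.40137981 0.4271151  0.03      ]]
[0.46427716 0.31936551 0.03      ] 86.14456849547052
```

```bash
python3 -m pendant '[{"travel":[0.05,-0.003,-0.0075],"twist":0.005},{"travel":[0.08,-0.003,-0.0075],"twist":0.005},{"travel":[0.095,-0.003,-0.0075],"twist":0.005},{"travel":[0.103,-0.003,-0.0075],"twist":0.005},{"travel":[0.107,-0.003,-0.0075],"twist":0.005},{"travel":[0.109,-0.003,-0.0075],"twist":0.005},{"travel":[0.11,-0.003,-0.0075],"twist":0.005},{"travel":[0.11,-0.003,-0.0075],"twist":0.005}]'
python3 - <<'E'
from h import *
goto([.443,.3147,.0085],np.radians(86))
E
```

```text
time: 28.68
position: [0.4428, 0.3151, 0.0096]
tool_rot: [-1.157, 1.228, 1.154]
ft_force: [-0.1, -0.0, -2.2]
grip_width: 0.414
t 28.68 pos [0.4428 0.3151 0.0096] x [ 0.011  0.008 -1.   ] jaw 1.501 travel [ 0.0011 -0.0002 -0.0004] twist 0.0 q7 0.93 grip 0.414 F [-0.1 -0.  -2.2]
```

```bash
python3 -m pendant '[{"travel":[0.001,0,0],"twist":0},{"travel":[0.002,0,0],"twist":0},{"travel":[0.0025,0,0],"twist":0},{"travel":[0.0025,0,0],"twist":0}]'
python3 - <<'E'
from h import *
goto([.443,.3147,.0085],np.radians(86))
im,c=shot("wrist","w20")
E
```

```text
time: 29.18
position: [0.4431, 0.3154, 0.0086]
tool_rot: [-1.156, 1.227, 1.155]
ft_force: [-2.0, -0.8, 8.8]
grip_width: 0.411
t 29.18 pos [0.4431 0.3154 0.0086] x [ 0.01   0.008 -1.   ] jaw 1.501 travel [ 0.      0.     -0.0007] twist 0.0 q7 0.94 grip 0.411 F [-2.  -0.8  8.8]
```

View pics/w20.png

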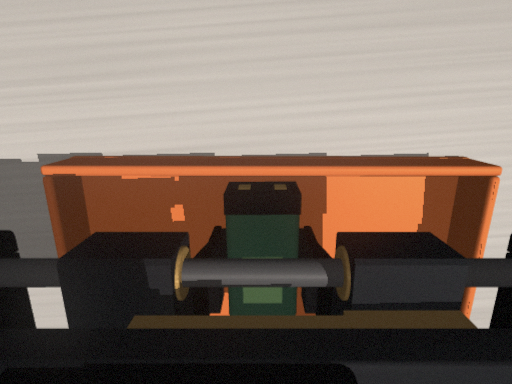

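```bash
python3 -m pendant '[{"travel":[0,0,0],"twist":0},{"travel":[0,0,0],"twist":0},{"travel":[0,0,0],"twist":0},{"travel":[-0.02,0,0],"twist":0},{"travel":[-0.07,0,0],"twist":0},{"travel":[-0.12,0,0],"twist":0},{"travel":[-0.17,0,0],"twist":0},{"travel":[-0.2,0,0],"twist":0},{"travel":[-0.2,0,0],"twist":0}]' 0.1
python3 - <<'E'
from h import *
im,c=shot("wrist","w21")
goto([.48,-.30,.20],np.radians(97.7))
im,c=shot("scene","s21")
E
```

```text
time: 30.35
position: [0.4424, 0.3147, 0.2113]
tool_rot: [-1.155, 1.222, 1.154]
ft_force: [0.4, 0.2, 0.3]
grip_width: 0.553
t 30.4 pos [0.4413 0.314  0.2092] x [ 0.012  0.01  -1.   ] jaw 1.501 travel [ 0.0037 -0.0811 -0.6099] twist -0.204 q7 0.86 grip 0.553 F [-0.6 -0.4  0.1]
```

View pics/w21.png

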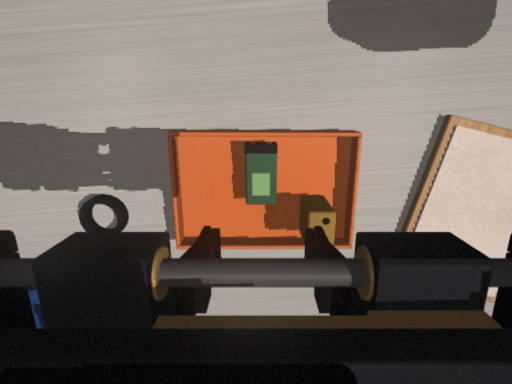

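View pics/s21.png

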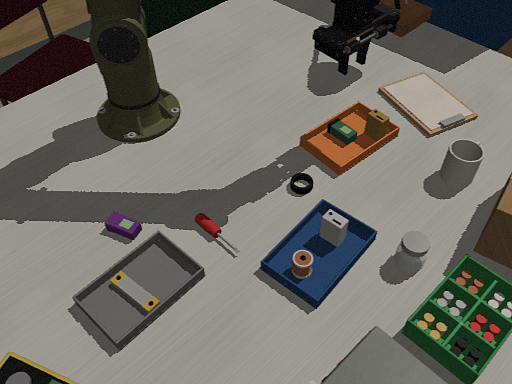

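```bash
python3 -m pendant '[{"travel":[0.002,-0.03,-0.06],"twist":0},{"travel":[0.002,-0.05,-0.12],"twist":-0.05},{"travel":[0.002,-0.06,-0.18],"twist":-0.1},{"travel":[0.002,-0.07,-0.24],"twist":-0.15},{"travel":[0.002,-0.08,-0.3],"twist":-0.2},{"travel":[0.002,-0.08,-0.36],"twist":-0.2},{"travel":[0.002,-0.08,-0.42],"twist":-0.2},{"travel":[0.003,-0.08,-0.5],"twist":-0.2},{"travel":[0.003,-0.08,-0.56],"twist":-0.2},{"travel":[0.003,-0.08,-0.57],"twist":-0.2}]' 0.3;python3 -m pendant '[{"travel":[0,0.01,-0.01],"twist":0},{"travel":[0,0.01,-0.02],"twist":0},{"travel":[0,0.01,-0.02],"twist":0}]'
python3 - <<'E'
from h import *
im,c=shot("wrist","w22")
goto([.4533,-.324,.2],np.radians(97.5))
E
```

```text
time: 31.7
position: [0.4784, -0.2648, 0.1992]
tool_rot: [-1.299, 1.138, 1.298]
ft_force: [0.1, 0.9, -0.3]
grip_width: 0.649
time: 32.08
position: [0.4711, -0.2853, 0.1986]
tool_rot: [-1.299, 1.138, 1.298]
ft_force: [0.8, -0.5, -0.4]
grip_width: 0.649
t 32.12 pos [ 0.4714 -0.2848  0.1987] x [ 0.007  0.007 -1.   ] jaw 1.697 travel [-0.0017  0.0229 -0.0366] twist -0.005 q7 2.32 grip 0.652 F [ 0.4  0.1 -0.3]
```

View pics/w22.png

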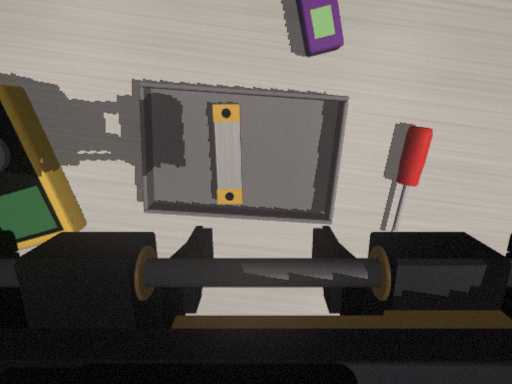

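Run:
```python
from h import *
im=cv2.imread("pics/w22.png"); h=cv2.cvtColor(im,cv2.COLOR_BGR2HSV).astype(int)
m=((h[...,0]>15)&(h[...,0]<28)&(h[...,1]>120)&(h[...,2]>100)); m[:95]=0;m[215:]=0;m[:,:195]=0;m[:,260:]=0
pts=np.argwhere(m)[:,::-1]; c=cam("wrist")
P=np.array([onz(c,p,.019)[:2] for p in pts],np.float32)*1000; r=cv2.minAreaRect(P); print(len(pts),r, cv2.boxPoints(r).round(1).tolist())
p=onz(c,((227+230)/2,(113+196)/2),.019);print(p)
a=onz(c,(226.5,113),.019);b=onz(c,(229.7,196),.019);print(np.degrees(np.arctan2(b[1]-a[1],b[0]-a[0])),np.linalg.norm(b-a))
s=cv2.imread("pics/s21.png"); crop("s21",95,255,80,70,8,"s21c")
goto([r[0][0]/1000,r[0][1]/1000,.0075],np.radians(97.7))
```

```text
741 ((452.89215087890625, -323.7578430175781), (109.52363586425781, 28.790328979492188), 7.974071502685547) [[396.70001220703125, -317.1000061035156], [400.70001220703125, -345.6000061035156], [509.1000061035156, -330.3999938964844], [505.1000061035156, -301.8999938964844]]
[ 0.45145136 -0.32286136  0.019     ]
7.697938123295319 0.09162296436980988
t 32.12 pos [ 0.4714 -0.2848  0.1987] x [ 0.007  0.007 -1.   ] jaw 1.697 travel [ 0.1908  0.0247 -0.0375] twist -0.008 q7 2.32 grip 0.652 F [ 0.4  0.1 -0.3]
```

View pics/s21c.png

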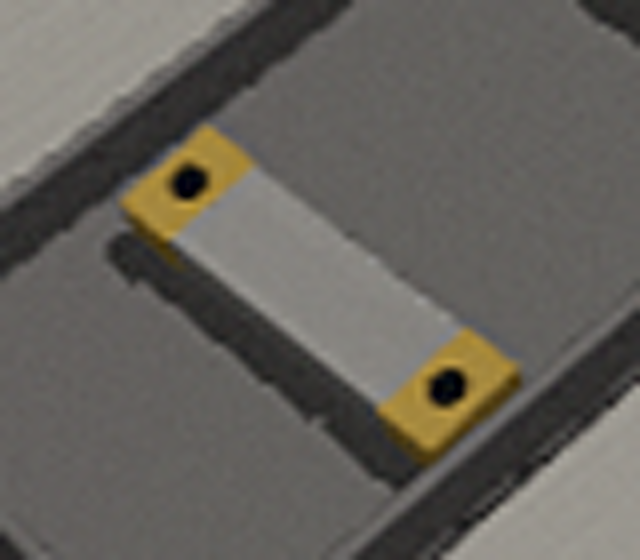

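```bash
python3 - <<'E'
from h import *
st=ctrl.get_state(); c=cam("wrist")
print(tri(c,(229.7,196),cam("scene"),(95+447/8-.5,255+386/8-.5)),tri(c,(226.5,113),cam("scene"),(95+189/8-.5,255+182/8-.5)))
E
python3 -m pendant '[{"travel":[0.03,0.0245,-0.037],"twist":-0.006},{"travel":[0.08,0.0245,-0.037],"twist":-0.006},{"travel":[0.13,0.0245,-0.037],"twist":-0.006},{"travel":[0.16,0.0245,-0.037],"twist":-0.006},{"travel":[0.175,0.0245,-0.037],"twist":-0.006},{"travel":[0.183,0.0245,-0.037],"twist":-0.006},{"travel":[0.188,0.0245,-0.037],"twist":-0.006},{"travel":[0.189,0.0245,-0.037],"twist":-0.006}]'
python3 - <<'E'
from h import *
goto([.4525,-.3235,.0065],np.radians(97.8))
im,c=shot("wrist","w23")
E
```

```text
(array([ 0.49781502, -0.31793878,  0.02043355]), np.float64(0.0022999703456658372)) (array([ 0.40728442, -0.33024411,  0.02029112]), np.float64(0.002503515198251357))
time: 33.12
position: [0.4536, -0.3235, 0.01]
tool_rot: [-1.305, 1.133, 1.302]
ft_force: [1.2, -0.1, -0.5]
grip_width: 0.647
t 33.12 pos [ 0.4536 -0.3235  0.01  ] x [ 0.008  0.007 -1.   ] jaw 1.703 travel [0.0035 0.0011 0.0001] twist -0.004 q7 2.61 grip 0.647 F [ 1.2 -0.1 -0.5]
```

View pics/w23.png

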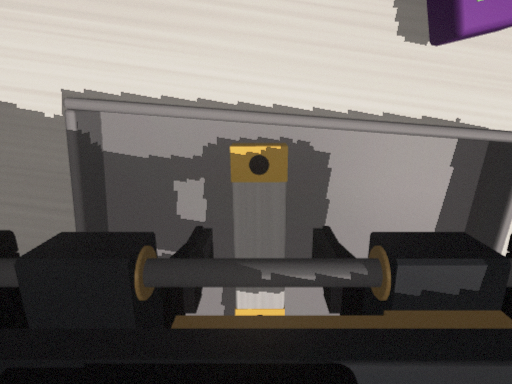

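```bash
python3 -m pendant '[{"travel":[0.002,0.001,0],"twist":0.003},{"travel":[0.0035,0.001,0],"twist":0.003},{"travel":[0.004,0.001,0],"twist":0.003},{"travel":[0.004,0.001,0],"twist":0.003},{"travel":[0.004,0.001,0],"twist":0.003},{"travel":[0.004,0.001,0],"twist":0.003},{"travel":[0.004,0.001,0],"twist":0.003},{"travel":[0.004,0.001,0],"twist":0.003},{"travel":[0.004,0.001,0],"twist":0.003},{"travel":[0.004,0.001,0],"twist":0.003}]' -1 30
python3 - <<'E'
from h import *
goto([.4525,-.3235,.0065],np.radians(97.7))
E
```

```text
time: 34.42
position: [0.4526, -0.3236, 0.0059]
tool_rot: [-1.303, 1.135, 1.3]
ft_force: [-0.7, -0.9, -1.6]
grip_width: 0.314
t 34.42 pos [ 0.4526 -0.3236  0.0059] x [ 0.008  0.007 -1.   ] jaw 1.7 travel [-0.0006  0.      0.0001] twist -0.005 q7 2.61 grip 0.314 F [-0.7 -0.9 -1.6]
```

```bash
python3 -m pendant '[{"travel":[-0.01,0,0],"twist":0},{"travel":[-0.04,0,0],"twist":0},{"travel":[-0.08,0,0],"twist":0},{"travel":[-0.12,0,0],"twist":0},{"travel":[-0.12,0,0],"twist":0},{"travel":[-0.12,0,0],"twist":0}]' -1 40
python3 - <<'E'
from h import *
im,c=shot("wrist","w24");im,c=shot("scene","s24")
y=np.array([np.sin(np.radians(4)),np.cos(np.radians(4))])
t=np.array([.4648,.319])-.066*y; print(t)
goto([*t,.125],np.radians(86))
E
```

```text
time: 35.17
position: [0.4512, -0.3236, 0.1254]
tool_rot: [-1.302, 1.134, 1.302]
ft_force: [-1.0, 0.4, -2.2]
grip_width: 0.316
[0.46019607 0.25316077]
t 35.27 pos [ 0.4507 -0.3235  0.1245] x [ 0.005  0.008 -1.   ] jaw 1.7 travel [ 0.0041 -0.0837  0.5706] twist 0.199 q7 2.49 grip 0.32 F [-0.4 -0.2 -2.6]
```

View pics/w24.png

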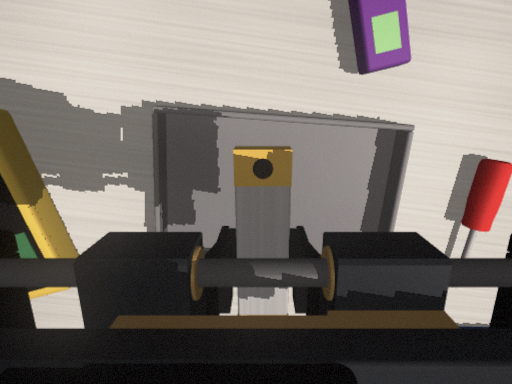

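View pics/s24.png

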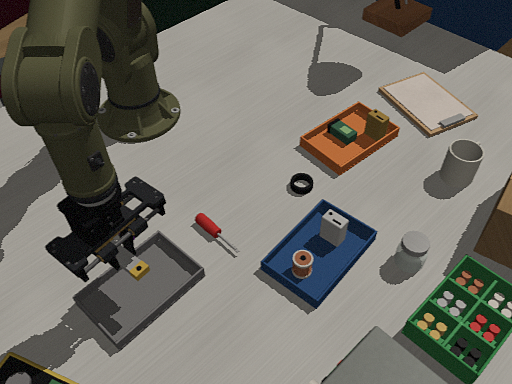

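```bash
python3 -m pendant '[{"travel":[0.004,-0.02,0.04],"twist":0},{"travel":[0.004,-0.04,0.1],"twist":0.05},{"travel":[0.004,-0.06,0.16],"twist":0.1},{"travel":[0.004,-0.07,0.22],"twist":0.15},{"travel":[0.004,-0.08,0.28],"twist":0.199},{"travel":[0.004,-0.083,0.34],"twist":0.199},{"travel":[0.004,-0.083,0.4],"twist":0.199},{"travel":[0.004,-0.083,0.46],"twist":0.199},{"travel":[0.004,-0.084,0.52],"twist":0.199},{"travel":[0.004,-0.084,0.55],"twist":0.199}]';python3 -m pendant '[{"travel":[0,0,0.01],"twist":0},{"travel":[0,0,0.012],"twist":0},{"travel":[0,0,0.012],"twist":0}]'
python3 - <<'E'
from h import *
im,c=shot("wrist","w25")
goto([.4602,.2532,.0065],np.radians(86))
E
```

```text
time: 36.52
position: [0.461, 0.2363, 0.1235]
tool_rot: [-1.157, 1.232, 1.162]
ft_force: [-0.1, -1.5, -1.8]
grip_width: 0.317
time: 36.9
position: [0.4623, 0.2462, 0.1232]
tool_rot: [-1.156, 1.235, 1.16]
ft_force: [-0.1, -0.6, -2.1]
grip_width: 0.32
t 36.95 pos [0.4623 0.2462 0.1234] x [ 0.003  0.006 -1.   ] jaw 1.503 travel [0.1169 0.0029 0.0061] twist 0.002 q7 1.04 grip 0.317 F [ 0.1  0.1 -2.3]
```

View pics/w25.png

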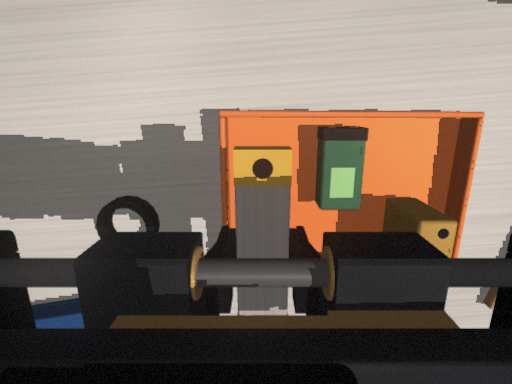

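Run:
```python
from h import *
c=cam("wrist"); P=np.array([onz(c,(220.5,111),.03),onz(c,(483,112.5),.03)]); print(P)
m=P.mean(0); d=P[1]-P[0]; d/=np.linalg.norm(d); print(m+.07*np.array([d[1],-d[0],0]), np.degrees(np.arctan2(d[1],d[0])))
corners(c,0,0,1,[(319,139),(366,139),(361,208),(318,208)],.031,"batt")
goto([.4604,.2555,.0065],np.radians(86))
```

```text
[[0.38818166 0.21947265 0.03      ]
 [0.40352563 0.4280939  0.03      ]]
[0.46566508 0.31864869 0.03      ] 85.79350287398347
batt c [446.  314.6] len [38.2 58.7 37.1 58.7] ang [ 86.1  -2.9 -94.  178.1]
t 36.95 pos [0.4623 0.2462 0.1234] x [ 0.003  0.006 -1.   ] jaw 1.503 travel [0.117  0.0028 0.0084] twist 0.002 q7 1.04 grip 0.317 F [ 0.1  0.1 -2.3]
```

```bash
python3 -m pendant '[{"travel":[0.05,0.003,0.0084],"twist":0},{"travel":[0.08,0.003,0.0084],"twist":0},{"travel":[0.097,0.003,0.0084],"twist":0},{"travel":[0.107,0.003,0.0084],"twist":0},{"travel":[0.112,0.003,0.0084],"twist":0},{"travel":[0.1145,0.003,0.0084],"twist":0},{"travel":[0.116,0.003,0.0084],"twist":0},{"travel":[0.116,0.003,0.0084],"twist":0}]'
python3 - <<'E'
from h import *
goto([.4604,.2555,.006],np.radians(86))
E
```

```text
time: 37.95
position: [0.4605, 0.2558, 0.0078]
tool_rot: [-1.155, 1.233, 1.16]
ft_force: [0.2, 0.7, -2.2]
grip_width: 0.318
t 37.95 pos [0.4605 0.2558 0.0078] x [ 0.003  0.007 -1.   ] jaw 1.503 travel [ 0.0018  0.     -0.0003] twist 0.002 q7 1.11 grip 0.318 F [ 0.2  0.7 -2.2]
```

```bash
python3 -m pendant '[{"travel":[0.001,0,0],"twist":0},{"travel":[0.002,0,0],"twist":0},{"travel":[0.003,0,0],"twist":0},{"travel":[0.003,0,0],"twist":0}]'
python3 - <<'E'
from h import *
goto([.4604,.2555,.006],np.radians(86))
E
```

```text
time: 38.45
position: [0.4606, 0.256, 0.0059]
tool_rot: [-1.155, 1.233, 1.161]
ft_force: [-2.6, -1.6, 6.6]
grip_width: 0.319
t 38.45 pos [0.4606 0.256  0.0059] x [ 0.003  0.007 -1.   ] jaw 1.503 travel [-0.0001  0.0002 -0.0005] twist 0.002 q7 1.11 grip 0.319 F [-2.6 -1.6  6.6]
```

```bash
python3 -m pendant '[{"travel":[0,0,0],"twist":0},{"travel":[0,0,0],"twist":0},{"travel":[0,0,0],"twist":0},{"travel":[-0.02,0,0],"twist":0},{"travel":[-0.07,0,0],"twist":0},{"travel":[-0.12,0,0],"twist":0},{"travel":[-0.17,0,0],"twist":0},{"travel":[-0.2,0,0],"twist":0},{"travel":[-0.2,0,0],"twist":0}]' -0.16 20
python3 - <<'E'
from h import *
im,c=shot("wrist","w26")
goto([.5,0,.25])
E
```

```text
time: 39.58
position: [0.4615, 0.2554, 0.2084]
tool_rot: [-1.154, 1.228, 1.16]
ft_force: [0.2, 0.2, 0.4]
grip_width: 0.421
t 39.62 pos [0.4604 0.2548 0.2064] x [ 0.004  0.009 -1.   ] jaw 1.503 travel [-0.0456 -0.0569 -0.2511] twist None q7 0.98 grip 0.423 F [-0.2  0.6  0.1]
```

View pics/w26.png

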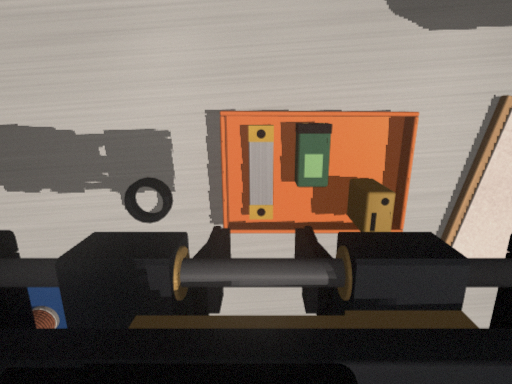

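The orange tray shows the bar flat (261,172), the battery (313,155) and the gold receiver standing (370,205), all apart. I'll move the arm aside for a clear final check.

```bash
python3 -m pendant '[{"travel":[-0.04,-0.03,-0.25],"twist":0},{"travel":[-0.04,-0.03,-0.25],"twist":0},{"travel":[-0.04,-0.03,-0.25],"twist":0},{"travel":[-0.04,-0.03,-0.25],"twist":0},{"travel":[-0.04,-0.03,-0.5],"twist":0},{"travel":[-0.04,-0.03,-0.5],"twist":0},{"travel":[-0.04,-0.03,-0.5],"twist":0},{"travel":[-0.04,-0.03,-0.5],"twist":0},{"travel":[-0.04,-0.03,-0.5],"twist":0},{"travel":[-0.04,-0.03,-0.5],"twist":0}]'
python3 - <<'E'
from h import *
shot("top","t27"); shot("scene","s27"); crop("t27",50,70,280,170,2.8,"t27c"); crop("s27",250,90,160,220,2.7,"s27c")
print(ctrl.get_state()["time"])
E
```

```text
time: 40.88
position: [0.4556, -0.2459, 0.2409]
tool_rot: [-1.153, 1.234, 1.162]
ft_force: [0.3, 0.2, -0.5]
grip_width: 0.422
40.975
```

View pics/t27c.png

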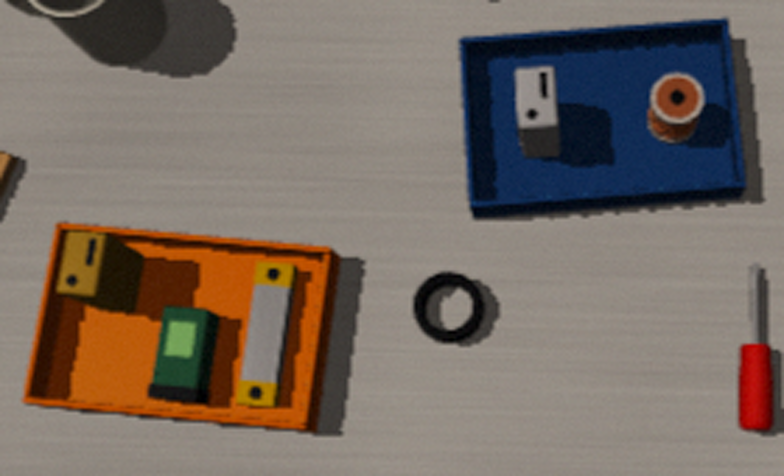

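View pics/s27c.png

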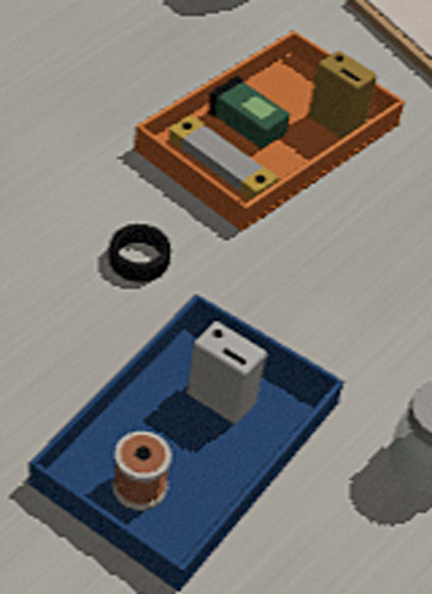

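Run:
```python
from h import *
t,s=cam("top"),cam("scene")
T=lambda x,y:(50+(x+.5)/2.8-.5,70+(y+.5)/2.8-.5);S=lambda x,y:(250+(x+.5)/2.7-.5,90+(y+.5)/2.7-.5)
for n,a,b,z in[("gold knob",T(72,280),S(339,58),.071),("silver knob",T(532,114),S(217,333),.071),("coil hole",T(677,98),S(144,453),.049),("bar far hole",T(273,273),S(260,179),.019),("bar near hole",T(256,392),S(187,126),.019),("label",T(180,339),S(259,107),.031)]:
    p,e=tri(t,a,s,b); print(n,p.round(4),"gap",round(e,4),"expect z",z)
print(ctrl.close_job())
```

```text
gold knob [0.4861 0.3799 0.0712] gap 0.0021 expect z 0.071
silver knob [0.6176 0.0543 0.0712] gap 0.001 expect z 0.071
coil hole [ 0.6423 -0.0536  0.0488] gap 0.0023 expect z 0.049
bar far hole [0.5061 0.2528 0.019 ] gap 0.0009 expect z 0.019
bar near hole [0.4141 0.2588 0.0196] gap 0.0016 expect z 0.019
label [0.4516 0.3153 0.0308] gap 0.002 expect z 0.031
the job is handed in; nothing more can be done
None
```

Both kits are made up and the job was handed in at about 41 s of the 131 s allowed. The silver receiver and the coil stand in the blue tray. The gold receiver stands in the orange tray, with the battery pack on its broad side and the clamp bar flat beside it. I took the battery off the bar before lifting the bar from the bin.

- **Final heights:** I measured six points from the top and scene cameras. The heights were 71, 71, 49, 19, 20 and 31 mm, all within 1 mm of what parts resting on the tray floor should give. Both views show every part clear of the others and of the rims. Each part touched down with under 9 N at the wrist before I let go.
- **Position disagreements:** The views differed by 2–3 mm on receiver positions and up to about 9 mm on tray centres. Two early top-plus-wrist height checks on the receivers were off by 1–4 cm because those two views are too close in angle, so I relied on the scene view for heights.
- **Receiver orientation:** Both receivers started with their dial face towards +y, not away from the robot as the text says. This did not affect the job.
- **Tool and joint limits:** The tool had picked up a tilt of up to about 0.9° by the later placements. The last joint reached 2.61 rad at the bin, against its 2.69 rad limit.

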